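Unstack the larder tins into their trays

ROBOT

A 7-joint arm with a two-finger parallel gripper is mounted at the origin on a cart in front of the work surface, level with it; the furniture and walls round the work are solid. World frame = base frame: x ahead of the robot, y to its left, z up, the work surface at z = 0. Lengths are in m, angles in rad, forces in N, time in s.
With the tool pointing down it reaches from about 0.35 to 0.775 m from the base axis. Payload 3.1 kg.
Tool frame: the origin (TCP) lies midway between the tips of the shut fingers; the grasp point (between the pads) lies 19 mm behind it; z points along the fingers, y is the line along which they close (so a half turn about z gives the same grasp; the last joint's range is limited). The gripper opens to 85 mm and grips with 20 to 120 N. Pads are 22 mm wide; open, the fingers measure 114 mm over their backs; the gripper's body (76 mm by 85 mm) begins 54 mm behind the grasp point. The pads swing forward as they close: fully open they stand 13 mm farther back than shut.
Start: joints at [1.27, 0.311, 0.014, 1.512, -0.004, 1.319, -0.027], TCP at [0.141, -0.532, 0.209] pointing down, gripper open.
Joint ranges: [-2.7, 2.7], [-0.3, 1.91], [-1.27, 1.3], [0.12, 2.57], [-1.44, 4.58], [0.2, 2.03], [-3.05, 3.05]. Speed limits (rad/s): [2.79, 2.79, 3.14, 3.14, 3.14, 3.14, 3.14].

INTERFACE

Orientations are given as a 3x3 rotation matrix whose columns are the frame's x, y, z axes.
In Python, from workcell import ctrl, vision gives the robot as it stands. The module is installed in compiled form; this text tells all that it offers.
- The arm moves only by the tool send_rows, never from a script. Its argument "moves" is a list of rows, each an object with "linear": the shift along the tool's x, y, z in cm, a list of three; "yaw": the turn about the tool's z in degrees. A call has exactly 10 rows; each row shifts and turns the commanded pose from where the row before left it, along the tool's axes as they then stand; what a row does not reach is not made up. A row lasts 1/10 s, in which the tool goes at most 50 mm and 8.59 degrees, less where a joint would pass 70% of its speed; a pose out of reach is approached as far as the arm can. A call with a gripper value outside its range is refused whole. "jaw" is the opening in per cent of the stroke, from 0 (shut) to 100 (fully open), set as the call begins (left out, the last holds). The fingers move at their own pace and stop on an object; "force" is the grip in N (left out, the last holds). Time passes only in rows, so rows that do not move let the fingers close, or fill a call up. It gives the time, the measured TCP pose, the force, the opening and the grip force at its end, in the units of the state.
- ctrl.state(): the state, without advancing time (a new reading comes with each control period).
- vision.snapshot(name): name is "side" or "top"; returns a dict with "pixels" (384x512x3 uint8, red, green, blue), "fx", "fy", "cx", "cy" (pixels), "T" (4x4, takes a point from camera to world coordinates). Camera axes: x right, y down, z forward; pixel columns grow to the right and rows downward; lengths in m; the calibration is good to about 2 mm. A picture is of the moment at which its call begins. There is no depth.
- ctrl.close_job(): hands the job in; it is judged then, once.
The state is a dict: "time": time; "q": joint angles; "qd": joint speeds; "joint_efforts": joint torques, N m; "position": TCP position; "tool_rot": TCP orientation; "wrist_force": force on the tool from outside, world axes, zero at the start; "moment": the same for the moment, N m; "opening": finger opening in m; "grip_force": force on a finger pad.
Only numpy, scipy, OpenCV 4.12 (cv2) and the standard library are available. Lean on these libraries where they do the work, as an engineer would, in place of code of your own. Each camera call takes 0.05 s, during which the arm holds its last target. There are 200 camera calls.

TASK

Take the stack of four lidded larder tins apart from the top down, and set each tin upright in the wooden tray of its own shape and size (small round, larger round, square, oblong) before you take the next. Each must end lying flat on its tray's floor, inside the rim. Do not tip a tin over, and leave the spice jar and the garlic where they are.

Things in the scene. Friction and masses are not known exactly. Their poses are not given: they have to be found in the camera images.
- small_tin: smallest closed larder tin, white body with a 12 mm pale wooden lid, flat on top, sides straight all the way up; round, 32 mm diameter, 36 mm high, about 50 g. At the start it is the top of the stack and stands loose on the round tin, within a few mm of its centre. Origin: centre of its underside, z up.
- round_tin: larger round closed larder tin, white body with a 12 mm pale wooden lid, flat on top, sides straight all the way up; 46 mm diameter, 36 mm high, about 90 g. Second from the top, stands loose on the square tin. Origin: centre of its underside, z up.
- square_tin: square closed larder tin, white body with a 12 mm pale wooden lid, flat on top, sides straight all the way up; 54 x 54 mm, 38 mm high, about 140 g. Third from the top, stands loose on the oblong tin, turned up to 0.3 rad against it. Origin: centre of its underside, z up. x and y square to its sides.
- oblong_tin: oblong closed larder tin, white body with a 12 mm pale wooden lid, flat on top, sides straight all the way up; 100 mm along its x, 60 mm along its y, 40 mm high, about 220 g. Bottom of the stack, stands loose on the counter (z = 0); the whole stack is 150 mm high. Origin: centre of its underside, z up. A wall shelf hangs over the back of the counter: its front edge is 620 mm ahead of the robot's axis, its underside 438 mm above the counter.
- small_tray: smallest round dark wooden tray fixed to the counter, cork floor 5 mm above the counter, rim 4 mm thick and 4 mm higher than the floor (9 mm above the counter); 48 mm inside diameter, 56 mm outside. For the small round tin. Origin: centre of its underside, z up.
- round_tray: larger round dark wooden tray fixed to the counter, cork floor 5 mm above the counter, rim 4 mm thick and 4 mm higher than the floor (9 mm above the counter); 62 mm inside diameter, 70 mm outside. For the larger round tin. Origin: centre of its underside, z up.
- square_tray: square dark wooden tray fixed to the counter, cork floor 5 mm above the counter, rim 4 mm thick and 4 mm higher than the floor (9 mm above the counter); 70 x 70 mm inside, 78 x 78 mm outside. For the square tin. Origin: centre of its underside, z up. x and y square to its sides.
- oblong_tray: oblong dark wooden tray fixed to the counter, cork floor 5 mm above the counter, rim 4 mm thick and 4 mm higher than the floor (9 mm above the counter); 116 mm along its x and 76 mm along its y inside, 124 x 84 mm outside. For the oblong tin. Origin: centre of its underside, z up.
- spice_jar: bystander: glass spice jar with a dark screw cap, 41 mm diameter, 105 mm high, standing loose on the counter at the far right, behind the tins and trays. Leave it alone. Origin: centre of its underside, z up.
- garlic: bystander: loose bulb of garlic, about 60 mm across and 58 mm high, on the counter behind the tins and trays, left of the middle. Leave it alone. Origin: centre of its underside.
Things that resemble listed ones, but are neither listed nor needed, are in the scene too. Leave any orange or yellow look-alike of the round_tin alone.

How it is judged:
On the way, in this order (a step that is already met when the one before it is completed fails the run):
1. the small tin lies in its own tray, upright, flat on the tray's floor and is let go (horizontal distance between small_tin and small_tray below 0.0095 m and z of small_tin in the frame of small_tray below 0.0065 m and angle between small_tin's own z axis and vertical below 0.03 rad and linear speed of small_tin below 0.02 m/s and contact force between the fingers and small_tin below 0.05 N), for 0.2 s.
2. the round tin lies in its own tray, upright, flat on the tray's floor and is let go (horizontal distance between round_tin and round_tray below 0.0095 m and z of round_tin in the frame of round_tray below 0.0065 m and angle between round_tin's own z axis and vertical below 0.03 rad and linear speed of round_tin below 0.02 m/s and contact force between the fingers and round_tin below 0.05 N), for 0.2 s.
3. the square tin lies in its own tray, upright, flat on the tray's floor and is let go (horizontal distance between square_tin and square_tray below 0.0125 m and z of square_tin in the frame of square_tray below 0.0065 m and angle between square_tin's own z axis and vertical below 0.03 rad and linear speed of square_tin below 0.02 m/s and contact force between the fingers and square_tin below 0.05 N), for 0.2 s.
4. the oblong tin lies in its own tray, upright, flat on the tray's floor and is let go (horizontal distance between oblong_tin and oblong_tray below 0.0125 m and z of oblong_tin in the frame of oblong_tray below 0.0065 m and angle between oblong_tin's own z axis and vertical below 0.03 rad and angle between the x axis of oblong_tin and the x axis of oblong_tray, either way round below 0.3 rad and linear speed of oblong_tin below 0.02 m/s and contact force between the fingers and oblong_tin below 0.05 N), for 0.2 s.
At the end, for the whole second after the job is handed in: Each tin is let go, at rest in its own tray: tilt < 0.03 rad, underside within 1.5 mm of the tray floor, centre within 9.5 mm (round) or 12.5 mm (square, oblong) of the tray's, oblong along its tray within 0.3 rad; spice jar and garlic within 30 mm of their start, jar upright (all of step 1 and all of step 2 and all of step 3 and all of step 4 and distance of each of spice_jar, garlic from where it was at the start of the episode below 0.03 m and angle between spice_jar's own z axis and vertical below 0.3 rad); the robot touches nothing.
It fails at once if a tin is tipped over (more than 0.6 rad) (angle between any of small_tin, round_tin, square_tin, oblong_tin's own z axis and vertical above 0.6 rad).
It fails at once if the spice jar is pushed more than 30 mm or knocked over (distance of spice_jar from where it was at the start of the episode above 0.03 m or angle between spice_jar's own z axis and vertical above 0.3 rad).
It fails at once if the garlic is pushed more than 30 mm (distance of garlic from where it was at the start of the episode above 0.03 m).
It also fails if it takes over 136 s, if anything falls off the work surface, if the arm or the gripper's body presses on something with over 40 N, if the wrist force passes 120 N, or if a joint passes its speed limit or range.

## Working session

There is one attempt and no reset: what is moved stays moved. The work goes in short steps, Python scripts to look and compute and a tool call to move; the robot and the scene stay as the last step left them, time stands still between calls to the robot, and variables do not carry over. Pictures are saved under pics/ and viewed, at most 14 in all, crops included, and the job is handed in when it is done.

Besides the shell and the picture viewer there is one more tool, called after "Request:" as name(argument=value, ...), one argument or row to a line, values as JSON. send_rows: Moves the arm, as the interface text tells. Its arguments: {"type":"object","properties":{"moves":{"type":"array"},"jaw":{"type":"number"},"force":{"type":"number"}},"required":["moves"]}

```bash
mkdir -p pics; python3 - <<'E'
from workcell import ctrl, vision
import cv2,pickle,numpy as np
s=ctrl.state();print(s['time'],s['position'],np.round(s['tool_rot'],3),s['opening'],s['grip_force'],s['wrist_force'])
np.set_printoptions(precision=4,suppress=True)
for n in ['side','top']:
    v=vision.snapshot(n);pickle.dump(v,open(n+'.pkl','wb'));cv2.imwrite(f'pics/{n}0.png',cv2.resize(v['pixels'][:,:,::-1],None,fx=1.5,fy=1.5,interpolation=cv2.INTER_CUBIC))
    print(n,v['fx'],v['fy'],v['cx'],v['cy'],v['T'])
E
```

```text
0.0 [ 0.14057506 -0.53091394  0.20830155] [[ 0.967  0.256 -0.001]
 [ 0.256 -0.967  0.002]
 [-0.    -0.002 -1.   ]] 0.08569171117067333 0.0 [ 0.2771935   0.62345624 -0.56708045]
side 449.585044594346 449.585044594346 253.75007554230135 194.8730991366433 [[-0.9554 -0.158   0.2494  0.1683]
 [-0.295   0.4752 -0.829   1.1302]
 [ 0.0125 -0.8656 -0.5006  0.7726]
 [ 0.      0.      0.      1.    ]]
top 357.08059950513234 357.08059950513234 258.7952449636204 192.29819951541143 [[ 0.0112 -0.9796  0.2007  0.25  ]
 [-0.9999 -0.0118 -0.0015 -0.0003]
 [ 0.0038 -0.2007 -0.9796  1.3185]
 [ 0.      0.      0.      1.    ]]
```

View pics/side0.png

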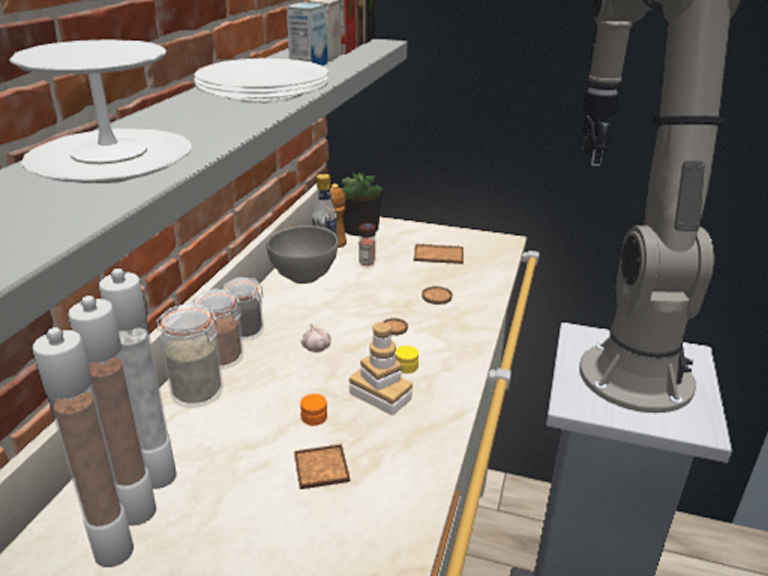

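View pics/top0.png

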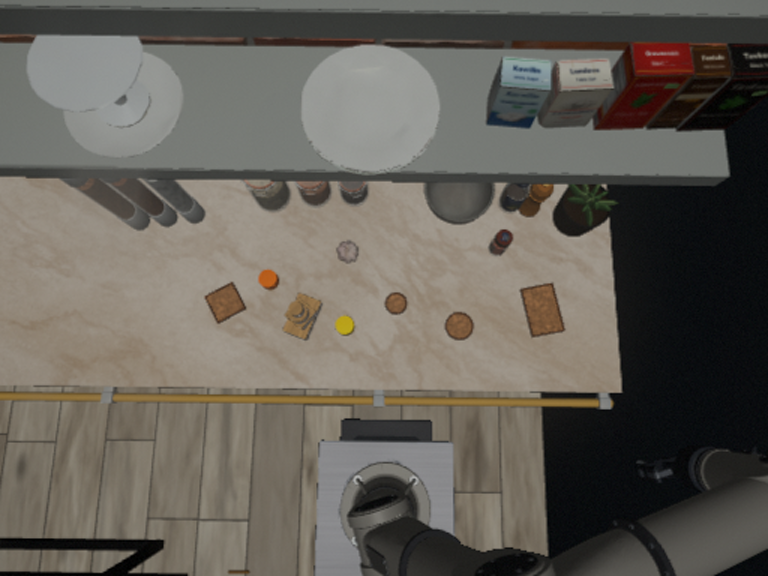

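The side and top views show the stack at (382,365) and (302,313). In the top view the trays are: square (225,302), small (396,303), larger round (459,326) and oblong (542,309). The look-alikes to avoid are the orange tin (268,279) and the yellow tin (345,325). The small tin I want is the white and wood one on top of the stack, at side (382,330). Next: segment the trays and take one close crop of the stack.

```bash
cat > h.py <<'E'
import numpy as np,cv2,pickle
np.set_printoptions(precision=4,suppress=True)
def ray(v,uv,z):
    uv=np.atleast_2d(uv).astype(float)
    d=np.c_[(uv[:,0]-v['cx'])/v['fx'],(uv[:,1]-v['cy'])/v['fy'],np.ones(len(uv))]@v['T'][:3,:3].T
    o=v['T'][:3,3]; return o+d*((z-o[2])/d[:,2])[:,None]
def proj(v,P):
    P=np.atleast_2d(P); c=(P-v['T'][:3,3])@v['T'][:3,:3]
    return np.c_[v['fx']*c[:,0]/c[:,2]+v['cx'],v['fy']*c[:,1]/c[:,2]+v['cy']]
E
python3 - <<'E'
from h import *
for n in ['top','side']:
    v=pickle.load(open(n+'.pkl','rb'));im=v['pixels']
    hsv=cv2.cvtColor(im,cv2.COLOR_RGB2HSV)
    m=((hsv[...,0]<20)&(hsv[...,1]>90)&(hsv[...,2]<190)).astype(np.uint8)
    if n=='top': m[:175]=0; m[255:]=0
    cs,_=cv2.findContours(m,cv2.RETR_EXTERNAL,cv2.CHAIN_APPROX_NONE)
    for c in cs:
        if cv2.contourArea(c)<60: continue
        p=ray(v,c[:,0,:],0.009)[:,:2]
        if p[:,0].max()>.62 or p[:,0].min()<.2: continue
        r=cv2.minAreaRect((p*1000).astype(np.float32))
        print(n,c[:,0].mean(0),'ctr',np.array(r[0]),'size',np.array(r[1]),'ang',r[2])
a=pickle.load(open('top.pkl','rb'))['pixels'][185:235,170:240];b=pickle.load(open('side.pkl','rb'))['pixels'][205:280,220:290]
A=cv2.resize(a,(560,400),interpolation=cv2.INTER_CUBIC)
B=cv2.resize(b,(560,600),interpolation=cv2.INTER_CUBIC)
o=np.zeros((600,800,3),np.uint8)
A=cv2.resize(a,(400,286),interpolation=cv2.INTER_CUBIC);B=cv2.resize(b,(400,429),interpolation=cv2.INTER_CUBIC)
o[:286,:400]=A;o[:429,400:]=B
cv2.imwrite('pics/crop1.png',o[:429,:,::-1])
E
```

```text
top [305.8163 216.7347] ctr [ 429.2595 -175.8416] size [63.2272 63.2451] ang 0.6680968403816223
top [200.7    211.3222] ctr [449.7939 215.8883] size [ 69.4944 101.8768] ang 70.44444274902344
top [263.7838 201.7297] ctr [483.6114 -20.1588] size [49.159  48.4789] ang 0.6786149740219116
top [361.09 206.06] ctr [ 470.8517 -383.2973] size [121.3421  81.3374] ang 11.721831321716309
top [149.7536 201.1594] ctr [479.9699 403.5533] size [75.8745 74.5957] ang 29.316871643066406
top [178.5278 185.8889] ctr [538.9973 299.381 ] size [52.1968 44.8781] ang 47.57211685180664
side [296.9138 355.4828] ctr [263.9991 474.8232] size [  7.1607 154.3602] ang 0.09776076674461365
side [214.0648 310.7963] ctr [477.8048 411.5708] size [75.66   80.8332] ang 29.883838653564453
side [208.6923 276.3654] ctr [536.261  303.3502] size [44.5148 52.6631] ang 21.204912185668945
side [253.5119 260.4048] ctr [448.9088 205.7158] size [114.9674  56.7298] ang 8.823683738708496
side [291.     196.1667] ctr [ 425.8535 -164.1102] size [62.3256 60.3774] ang 18.35521125793457
side [292.7089 168.7089] ctr [ 468.8443 -369.3679] size [118.4998  85.0081] ang 11.364543914794922
```

View pics/crop1.png

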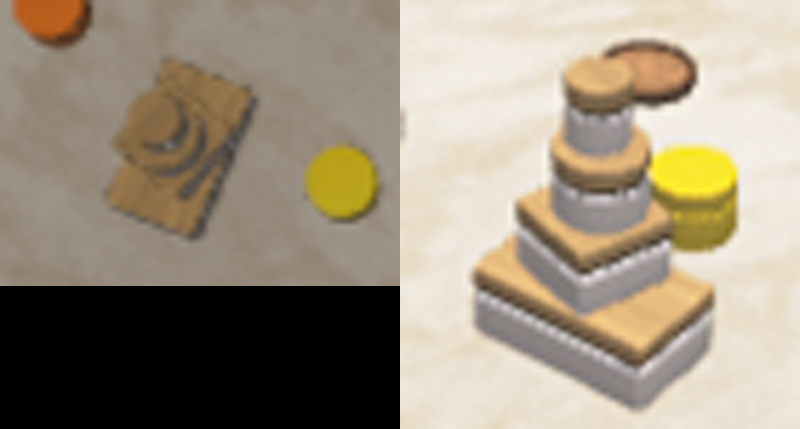

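The crop confirms the choice: the white tin with the pale lid on top of the stack, lid top at side px (254.6,218.4) and top px (197.1,204.6). The yellow and orange decoys stand apart from it. Now I'll fit the silhouettes of the trays and tins.

```bash
cat >> h.py <<'E'
def poly(kind,a,b=None,n=40):
    if kind=='c':
        t=np.linspace(0,2*np.pi,n,endpoint=False);return np.c_[np.cos(t),np.sin(t)]*a/2
    return np.array([[1,1],[-1,1],[-1,-1],[1,-1]])*[a/2,b/2]
def place(p,x,y,th):
    c,s=np.cos(th),np.sin(th);return p@np.array([[c,s],[-s,c]])+[x,y]
def hull(v,p2,z0,z1):
    P=np.r_[np.c_[p2,np.full(len(p2),z0)],np.c_[p2,np.full(len(p2),z1)]]
    return cv2.convexHull(proj(v,P).astype(np.float32))
def cen(h):
    m=cv2.moments(h);return np.array([m['m10']/m['m00'],m['m01']/m['m00']])
E
python3 - <<'E'
from h import *
from scipy.optimize import least_squares
V={n:pickle.load(open(n+'.pkl','rb')) for n in('top','side')}
tr={'square':('r',.078,.078,.48,.405,.51),'small':('c',.056,None,.4836,-.02,0),'round':('c',.07,None,.429,-.175,0),'oblong':('r',.124,.084,.471,-.38,.2)}
for k,(t,a,b,x,y,th) in tr.items():
    for n,v in V.items():
        if n=='side' and k=='small': continue
        im=v['pixels'].astype(float)
        # darkness vs counter: mask
        hsv=cv2.cvtColor(v['pixels'],cv2.COLOR_RGB2HSV)
        g=hsv[...,2]; h=hull(v,place(poly(t,a,b),x,y,th),0,.009)
        box=cv2.boundingRect(h);x0,y0=box[0]-8,box[1]-8;x1,y1=box[0]+box[2]+8,box[1]+box[3]+8
        sub=g[y0:y1,x0:x1]; sub2=cv2.GaussianBlur(sub,(0,0),.3)
        T,m=cv2.threshold(sub2,0,255,cv2.THRESH_OTSU+cv2.THRESH_BINARY_INV)
        nl,lab,st,ce=cv2.connectedComponentsWithStats(m)
        i=1+np.argmax(st[1:,4]); c=ce[i]+[x0,y0]
        f=lambda q:cen(hull(v,place(poly(t,a,b),q[0],q[1],th),0,.009))-c
        r=least_squares(f,[x,y],x_scale=.01)
        print(k,n,r.x,'area',st[i,4],'model',cv2.contourArea(h))
for n,uv in (('side',(254.6,218.4)),('top',(197.1,204.6))): print('small tin',n,ray(V[n],uv,.15))
print('tcp top',proj(V['top'],[.1406,-.531,.2083])*1.5,'side',proj(V['side'],[.1406,-.531,.2083])*1.5, 'base',proj(V['top'],[0,0,.1])*1.5)
E
```

```text
square top [0.4803 0.4047] area 465 model 454.74648598139174
square side [0.477  0.4122] area 287 model 889.3766528002452
small top [ 0.4819 -0.0202] area 175 model 179.43239005608484
round top [ 0.4274 -0.1768] area 286 model 285.7779752248898
round side [ 0.4278 -0.1686] area 105 model 212.8939365549013
oblong top [ 0.4692 -0.3821] area 759 model 769.0278695491143
oblong side [ 0.4707 -0.3765] area 178 model 393.8364165702369
small tin side [[0.4413 0.2125 0.15  ]]
small tin top [[0.4453 0.202  0.15  ]]
tcp top [[652.0108 457.3061]] side [[588.5482 171.3008]] base [[384.5899 517.687 ]]
```

Request:
send_rows(
  moves=[
    {"linear":[3.4,-1.0,-1.2],"yaw":0},
    {"linear":[3.4,-1.0,-1.2],"yaw":0},
    {"linear":[3.4,-1.0,-1.2],"yaw":0},
    {"linear":[3.4,-1.0,-1.2],"yaw":0},
    {"linear":[3.4,-1.0,-1.2],"yaw":0},
    {"linear":[3.4,-1.0,-1.2],"yaw":0},
    {"linear":[3.4,-1.0,-1.2],"yaw":0},
    {"linear":[3.4,-1.0,-1.2],"yaw":0},
    {"linear":[3.4,-1.0,-1.2],"yaw":0},
    {"linear":[3.4,-1.0,-1.2],"yaw":0},
  ],
  jaw=100,
  force=40,
)

```text
time: 1.1
position: [0.4447, -0.347, 0.3293]
tool_rot: [[0.967, 0.256, -0.001], [0.256, -0.967, 0.001], [-0.001, -0.001, -1.0]]
wrist_force: [-1.0, -0.2, -0.1]
opening: 0.0855
grip_force: 0.0
```

Request:
send_rows(
  moves=[
    {"linear":[1.2,-4.4,0],"yaw":0},
    {"linear":[1.2,-4.4,0],"yaw":0},
    {"linear":[1.2,-4.4,0],"yaw":0},
    {"linear":[1.2,-4.4,0],"yaw":0},
    {"linear":[1.2,-4.4,0],"yaw":0},
    {"linear":[1.2,-4.4,0],"yaw":0},
    {"linear":[1.2,-4.4,0],"yaw":0},
    {"linear":[1.2,-4.4,0],"yaw":0},
    {"linear":[1.2,-4.4,0],"yaw":0},
    {"linear":[1.2,-4.4,0],"yaw":0},
  ],
)

```text
time: 2.1
position: [0.4466, 0.1096, 0.3291]
tool_rot: [[0.967, 0.256, -0.0], [0.256, -0.967, -0.001], [-0.0, 0.0, -1.0]]
wrist_force: [1.1, -0.6, -0.5]
opening: 0.0854
grip_force: 0.0
```

Request:
send_rows(
  moves=[
    {"linear":[0.2,-0.9,0],"yaw":0},
    {"linear":[0.2,-0.9,0],"yaw":0},
    {"linear":[0.2,-0.9,0],"yaw":0},
    {"linear":[0.2,-0.9,1],"yaw":0},
    {"linear":[0.2,-0.9,1],"yaw":0},
    {"linear":[0.2,-0.9,1],"yaw":0},
    {"linear":[0.2,-0.9,1],"yaw":0},
    {"linear":[0.2,-0.9,1],"yaw":0},
    {"linear":[0.2,-0.9,1],"yaw":0},
    {"linear":[0.2,-0.9,1],"yaw":0},
  ],
)

```text
time: 3.1
position: [0.4434, 0.2009, 0.2585]
tool_rot: [[0.967, 0.256, -0.0], [0.256, -0.967, -0.0], [-0.0, 0.0, -1.0]]
wrist_force: [0.5, 0.0, 0.4]
opening: 0.0858
grip_force: 0.0
```

```bash
python3 - <<'E'
from h import *
from workcell import ctrl,vision
s=ctrl.state();p=s['position'];R=s['tool_rot'];print(s['time'],p,R[:,0],s['opening'])
o=np.zeros((600,800,3),np.uint8)
for i,n in enumerate(('top','side')):
    v=vision.snapshot(n);pickle.dump(v,open(n+'1.pkl','wb'))
    c=proj(v,p)[0];im=v['pixels'];x0,y0=int(c[0])-30,int(c[1])-35
    sc=400/60;sub=cv2.resize(im[y0:y0+75,x0:x0+60],None,fx=sc,fy=sc,interpolation=cv2.INTER_CUBIC)
    # mark predicted tips of open fingers
    for sg in(-1,1):
        q=p+R[:,1]*sg*.0427-R[:,2]*.013
        u=(proj(v,q)[0]-[x0,y0]+.5)*sc; cv2.drawMarker(sub,tuple(int(k) for k in u),(255,0,255),0,10,1)
    o[:sub.shape[0],400*i:400*i+400]=sub[:600]; print(n,x0,y0)
cv2.imwrite('pics/c2.png',o[:500,:,::-1])
E
```

```text
3.1 [0.4434 0.2009 0.2585] [ 0.9667  0.256  -0.0002] 0.08582408408379559
top 161 164
side 225 143
```

View pics/c2.png

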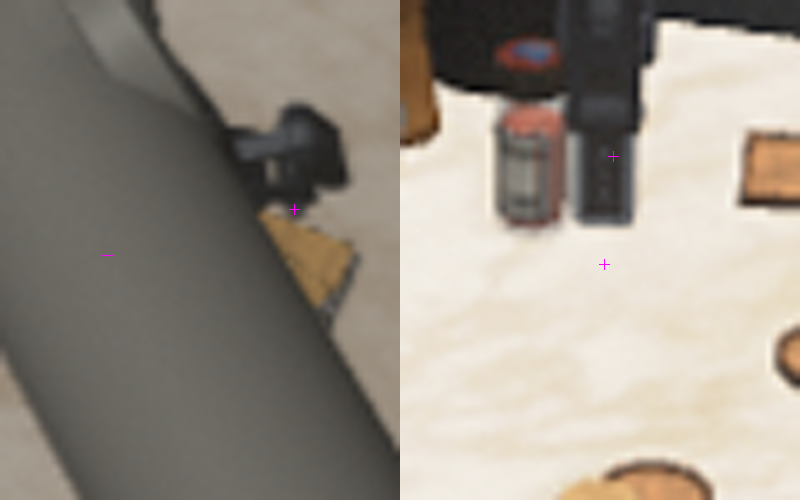

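Request:
send_rows(
  moves=[
    {"linear":[0,0,0],"yaw":0},
    {"linear":[0,0,0],"yaw":0},
    {"linear":[0,0,0],"yaw":0},
    {"linear":[0,0,0],"yaw":0},
    {"linear":[0,0,0],"yaw":0},
    {"linear":[0,0,0],"yaw":0},
    {"linear":[0,0,0],"yaw":0},
    {"linear":[0,0,0],"yaw":0},
    {"linear":[0,0,0],"yaw":0},
    {"linear":[0,0,0],"yaw":0},
  ],
  jaw=0,
)

```text
time: 4.2
position: [0.4435, 0.2002, 0.2594]
tool_rot: [[0.967, 0.256, -0.0], [0.256, -0.967, -0.0], [-0.0, 0.0, -1.0]]
wrist_force: [-0.6, 0.0, 0.7]
opening: -0.0001
grip_force: 0.0
```

```bash
python3 - <<'E'
from h import *
from workcell import ctrl,vision
s=ctrl.state();p=s['position'];print(s['time'],p,s['opening'])
v=vision.snapshot('side');pickle.dump(v,open('side2.pkl','wb'))
p0=np.array([.1406,-.531,.2083]);R0=np.array([[.967,.256],[.256,-.967],[0,0]])
o=np.zeros((400,800,3),np.uint8)
top=pickle.load(open('top.pkl','rb'))
for i,(vv,q,pts) in enumerate(((v,p,[p]),(top,p0,[p0+R0[:,1]*s_*.0427+[0,0,.013] for s_ in(-1,1)]))):
    c=proj(vv,q)[0];x0,y0=int(c[0])-30,int(c[1])-30;sc=400/60
    if i: y0=min(y0,384-60)
    sub=cv2.resize(vv['pixels'][y0:y0+60,x0:x0+60],(400,400),interpolation=cv2.INTER_CUBIC)
    if i: sub=cv2.convertScaleAbs(sub,alpha=3)
    for a in pts:
        u=(proj(vv,a)[0]-[x0,y0]+.5)*sc;cv2.drawMarker(sub,tuple(int(k) for k in u),(255,0,255),0,10,1)
    o[:,400*i:400*i+400]=sub;print(x0,y0)
cv2.imwrite('pics/c3.png',o[:,:,::-1])
E
```

```text
4.2 [0.4435 0.2002 0.2594] -7.161673129905152e-05
225 147
404 274
```

View pics/c3.png

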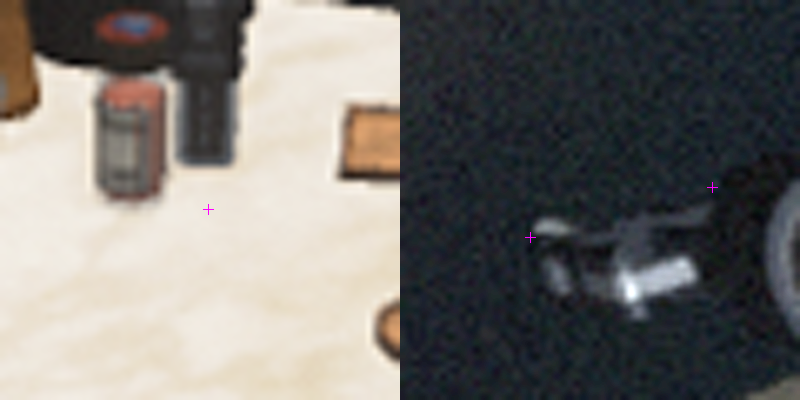

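Request:
send_rows(
  moves=[
    {"linear":[-1.33,2.6,0],"yaw":0},
    {"linear":[-1.33,2.6,0],"yaw":0},
    {"linear":[-1.33,2.6,0],"yaw":0},
    {"linear":[-1.33,2.6,0],"yaw":0},
    {"linear":[-1.33,2.6,0],"yaw":0},
    {"linear":[-1.33,2.6,0],"yaw":0},
    {"linear":[-1.33,2.6,0],"yaw":0},
    {"linear":[0,0,4.5],"yaw":0},
    {"linear":[0,0,4.5],"yaw":0},
    {"linear":[0,0,4.5],"yaw":0},
  ],
)

```text
time: 5.25
position: [0.4006, -0.0, 0.1235]
tool_rot: [[0.967, 0.255, 0.003], [0.255, -0.967, -0.001], [0.002, 0.001, -1.0]]
wrist_force: [0.9, 0.2, -0.5]
opening: -0.0
grip_force: 0.0
```

Request:
send_rows(
  moves=[
    {"linear":[0,0,1],"yaw":0},
    {"linear":[0,0,1],"yaw":0},
    {"linear":[0,0,1],"yaw":0},
    {"linear":[0,0,1],"yaw":0},
    {"linear":[0,0,1],"yaw":0},
    {"linear":[0,0,1],"yaw":0},
    {"linear":[0,0,1],"yaw":0},
    {"linear":[0,0,1],"yaw":0},
    {"linear":[0,0,1],"yaw":0},
    {"linear":[0,0,0],"yaw":0},
  ],
)

```text
time: 6.25
position: [0.3986, 0.0004, 0.0329]
tool_rot: [[0.967, 0.256, -0.003], [0.256, -0.967, 0.0], [-0.003, -0.001, -1.0]]
wrist_force: [-0.3, -0.6, -0.4]
opening: -0.0001
grip_force: 0.0
```

```bash
python3 - <<'E'
from h import *
from workcell import ctrl,vision
s=ctrl.state();p=s['position'];print(s['time'],p,s['wrist_force'])
o=np.zeros((500,800,3),np.uint8)
for i,n in enumerate(('side','top')):
    v=vision.snapshot(n);pickle.dump(v,open(n+'3.pkl','wb'))
    c=proj(v,p)[0];x0,y0=int(c[0])-30,int(c[1])-45;sc=400/60
    sub=cv2.resize(v['pixels'][y0:y0+75,x0:x0+60],(400,500),interpolation=cv2.INTER_CUBIC)
    u=(c-[x0,y0]+.5)*sc;cv2.drawMarker(sub,tuple(int(k) for k in u),(255,0,255),0,10,1)
    o[:,400*i:400*i+400]=sub;print(x0,y0,u)
cv2.imwrite('pics/c4.png',o[:,:,::-1])
E
```

```text
6.25 [0.3986 0.0004 0.0329] [-0.3073 -0.5686 -0.3787]
258 171 [203.598  309.7479]
227 178 [208.1193 306.1563]
```

View pics/c4.png

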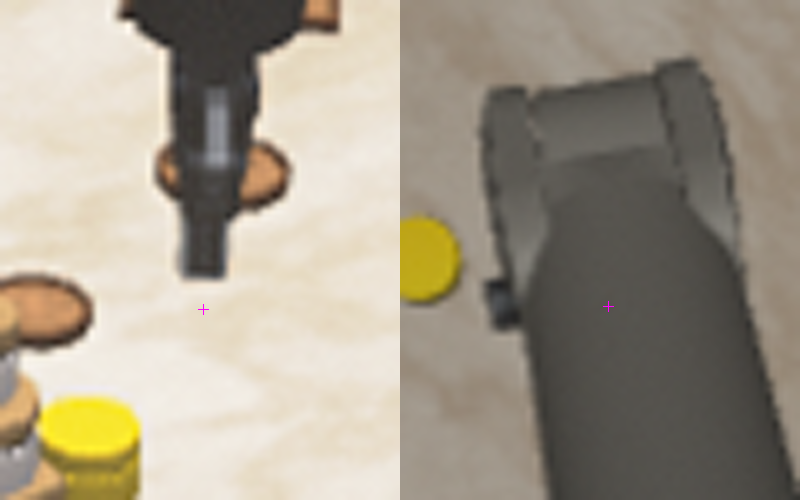

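Request:
send_rows(
  moves=[
    {"linear":[0,0,0.3],"yaw":0},
    {"linear":[0,0,0.3],"yaw":0},
    {"linear":[0,0,0.3],"yaw":0},
    {"linear":[0,0,0.3],"yaw":0},
    {"linear":[0,0,0.3],"yaw":0},
    {"linear":[0,0,0.3],"yaw":0},
    {"linear":[0,0,0.3],"yaw":0},
    {"linear":[0,0,0.3],"yaw":0},
    {"linear":[0,0,0],"yaw":0},
    {"linear":[0,0,0],"yaw":0},
  ],
)

```text
time: 7.35
position: [0.4001, 0.0005, 0.0103]
tool_rot: [[0.967, 0.256, -0.0], [0.256, -0.967, 0.0], [-0.0, -0.0, -1.0]]
wrist_force: [-0.8, 0.8, -0.3]
opening: 0.0
grip_force: 0.0
```

Request:
send_rows(
  moves=[
    {"linear":[0,0,0.1],"yaw":0},
    {"linear":[0,0,0.1],"yaw":0},
    {"linear":[0,0,0.1],"yaw":0},
    {"linear":[0,0,0.1],"yaw":0},
    {"linear":[0,0,0.1],"yaw":0},
    {"linear":[0,0,0.1],"yaw":0},
    {"linear":[0,0,0],"yaw":0},
    {"linear":[0,0,0],"yaw":0},
    {"linear":[0,0,0],"yaw":0},
    {"linear":[0,0,0],"yaw":0},
  ],
)

```text
time: 8.35
position: [0.4002, 0.0004, 0.0044]
tool_rot: [[0.967, 0.256, 0.0], [0.256, -0.967, -0.0], [0.0, 0.0, -1.0]]
wrist_force: [0.5, 0.5, -0.4]
opening: 0.0001
grip_force: 0.0
```

```bash
python3 - <<'E'
from h import *
from workcell import ctrl,vision
s=ctrl.state();p=s['position'];print(s['time'],p,s['wrist_force'])
o=np.zeros((500,800,3),np.uint8)
for i,n in enumerate(('side',)):
    v=vision.snapshot(n);pickle.dump(v,open(n+'4.pkl','wb'))
    c=proj(v,p)[0];x0,y0=int(c[0])-40,int(c[1])-35;sc=10
    sub=cv2.resize(v['pixels'][y0:y0+50,x0:x0+80],(800,500),interpolation=cv2.INTER_CUBIC)
    u=(c-[x0,y0]+.5)*sc;cv2.drawMarker(sub,tuple(int(k) for k in u),(255,0,255),0,10,1)
    o=sub;print(x0,y0,u)
cv2.imwrite('pics/c5.png',o[:,:,::-1])
E
```

```text
8.35 [0.4002 0.0004 0.0044] [ 0.4762  0.51   -0.4331]
247 189 [405.8377 361.8561]
```

View pics/c5.png

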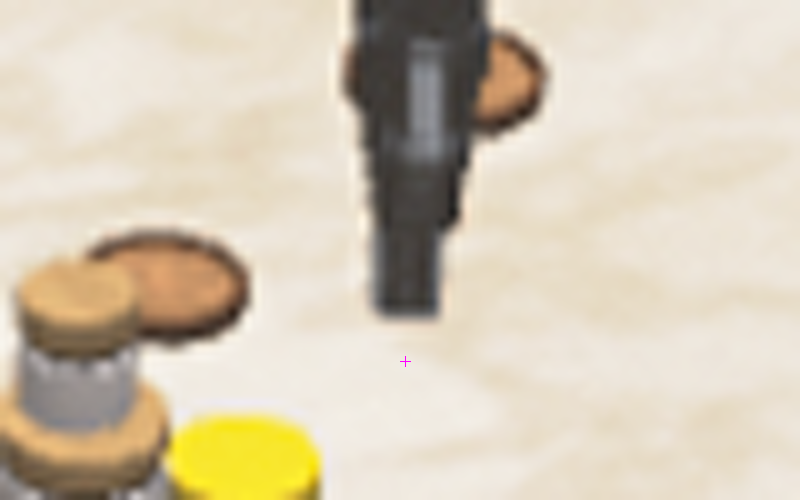

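Request:
send_rows(
  moves=[
    {"linear":[0,0,0.1],"yaw":0},
    {"linear":[0,0,0.1],"yaw":0},
    {"linear":[0,0,0.1],"yaw":0},
    {"linear":[0,0,0.1],"yaw":0},
    {"linear":[0,0,0.05],"yaw":0},
    {"linear":[0,0,0],"yaw":0},
    {"linear":[0,0,0],"yaw":0},
    {"linear":[0,0,0],"yaw":0},
    {"linear":[0,0,0],"yaw":0},
    {"linear":[0,0,0],"yaw":0},
  ],
)

```text
time: 9.4
position: [0.4001, 0.0004, -0.0001]
tool_rot: [[0.967, 0.256, 0.0], [0.256, -0.967, -0.0], [0.0, 0.0, -1.0]]
wrist_force: [-0.4, -1.3, -0.0]
opening: 0.0002
grip_force: 0.0
```

Request:
send_rows(
  moves=[
    {"linear":[0,0,0.05],"yaw":0},
    {"linear":[0,0,0.05],"yaw":0},
    {"linear":[0,0,0.05],"yaw":0},
    {"linear":[0,0,0],"yaw":0},
    {"linear":[0,0,0],"yaw":0},
    {"linear":[0,0,0],"yaw":0},
    {"linear":[0,0,0],"yaw":0},
    {"linear":[0,0,0],"yaw":0},
    {"linear":[0,0,0],"yaw":0},
    {"linear":[0,0,0],"yaw":0},
  ],
)

```text
time: 10.4
position: [0.4001, 0.0004, -0.0016]
tool_rot: [[0.967, 0.256, -0.0], [0.256, -0.967, 0.0], [-0.0, -0.0, -1.0]]
wrist_force: [-0.5, -0.4, -0.3]
opening: 0.0003
grip_force: 0.0
```

Request:
send_rows(
  moves=[
    {"linear":[0,0,0.1],"yaw":0},
    {"linear":[0,0,0.1],"yaw":0},
    {"linear":[0,0,0.1],"yaw":0},
    {"linear":[0,0,0.1],"yaw":0},
    {"linear":[0,0,0],"yaw":0},
    {"linear":[0,0,0],"yaw":0},
    {"linear":[0,0,0],"yaw":0},
    {"linear":[0,0,0],"yaw":0},
    {"linear":[0,0,0],"yaw":0},
    {"linear":[0,0,0],"yaw":0},
  ],
)

```text
time: 11.4
position: [0.4001, 0.0004, -0.0056]
tool_rot: [[0.967, 0.256, 0.0], [0.256, -0.967, -0.0], [0.0, 0.0, -1.0]]
wrist_force: [-0.4, 0.5, 0.3]
opening: -0.0003
grip_force: 0.0
```

Request:
send_rows(
  moves=[
    {"linear":[0,0,0.1],"yaw":0},
    {"linear":[0,0,0.1],"yaw":0},
    {"linear":[0,0,0.1],"yaw":0},
    {"linear":[0,0,0.1],"yaw":0},
    {"linear":[0,0,0],"yaw":0},
    {"linear":[0,0,0],"yaw":0},
    {"linear":[0,0,0],"yaw":0},
    {"linear":[0,0,0],"yaw":0},
    {"linear":[0,0,0],"yaw":0},
    {"linear":[0,0,0],"yaw":0},
  ],
)

```text
time: 12.4
position: [0.4001, 0.0004, -0.0096]
tool_rot: [[0.967, 0.256, 0.0], [0.256, -0.967, -0.0], [0.0, 0.0, -1.0]]
wrist_force: [0.1, -0.6, -0.4]
opening: -0.0001
grip_force: 0.0
```

Request:
send_rows(
  moves=[
    {"linear":[0,0,0.1],"yaw":0},
    {"linear":[0,0,0.1],"yaw":0},
    {"linear":[0,0,0.1],"yaw":0},
    {"linear":[0,0,0],"yaw":0},
    {"linear":[0,0,0],"yaw":0},
    {"linear":[0,0,0],"yaw":0},
    {"linear":[0,0,0],"yaw":0},
    {"linear":[0,0,0],"yaw":0},
    {"linear":[0,0,0],"yaw":0},
    {"linear":[0,0,0],"yaw":0},
  ],
)

```text
time: 13.4
position: [0.4001, 0.0004, -0.0126]
tool_rot: [[0.967, 0.256, -0.0], [0.256, -0.967, -0.0], [-0.0, 0.0, -1.0]]
wrist_force: [-0.4, -0.2, -0.1]
opening: 0.0001
grip_force: 0.0
```

Request:
send_rows(
  moves=[
    {"linear":[0,0,0.1],"yaw":0},
    {"linear":[0,0,0.1],"yaw":0},
    {"linear":[0,0,0.1],"yaw":0},
    {"linear":[0,0,0],"yaw":0},
    {"linear":[0,0,0],"yaw":0},
    {"linear":[0,0,0],"yaw":0},
    {"linear":[0,0,0],"yaw":0},
    {"linear":[0,0,0],"yaw":0},
    {"linear":[0,0,0],"yaw":0},
    {"linear":[0,0,0],"yaw":0},
  ],
)

```text
time: 14.4
position: [0.4001, 0.0004, -0.0156]
tool_rot: [[0.967, 0.256, -0.0], [0.256, -0.967, -0.0], [-0.0, 0.0, -1.0]]
wrist_force: [0.6, 0.1, 0.1]
opening: -0.0
grip_force: 0.0
```

Request:
send_rows(
  moves=[
    {"linear":[0,0,0.1],"yaw":0},
    {"linear":[0,0,0.1],"yaw":0},
    {"linear":[0,0,0.1],"yaw":0},
    {"linear":[0,0,0],"yaw":0},
    {"linear":[0,0,0],"yaw":0},
    {"linear":[0,0,0],"yaw":0},
    {"linear":[0,0,0],"yaw":0},
    {"linear":[0,0,0],"yaw":0},
    {"linear":[0,0,0],"yaw":0},
    {"linear":[0,0,0],"yaw":0},
  ],
)

```text
time: 15.4
position: [0.4001, 0.0004, -0.0186]
tool_rot: [[0.967, 0.256, 0.0], [0.256, -0.967, -0.0], [0.0, 0.0, -1.0]]
wrist_force: [0.1, 0.2, -0.2]
opening: 0.0001
grip_force: 0.0
```

```bash
python3 - <<'E'
from h import *
from workcell import ctrl,vision
s=ctrl.state();p=s['position'];print(s['time'],p,s['wrist_force'],s['q'])
v=vision.snapshot('side');pickle.dump(v,open('side5.pkl','wb'))
c=proj(v,p+[0,0,.018])[0];x0,y0=int(c[0])-30,int(c[1])-25;sc=10
sub=cv2.resize(v['pixels'][y0:y0+40,x0:x0+60],(600,400),interpolation=cv2.INTER_CUBIC)
u=(c-[x0,y0]+.5)*sc;cv2.drawMarker(sub,tuple(int(k) for k in u),(255,0,255),0,10,1)
print(x0,y0,u)
cv2.imwrite('pics/c6.png',sub[:,:,::-1])
E
```

```text
15.4 [ 0.4001  0.0004 -0.0186] [ 0.1437  0.1917 -0.2378] [ 0.2953  0.342  -0.396   2.1633  0.2095  0.6717 -1.5567]
257 201 [305.1182 255.4832]
```

View pics/c6.png

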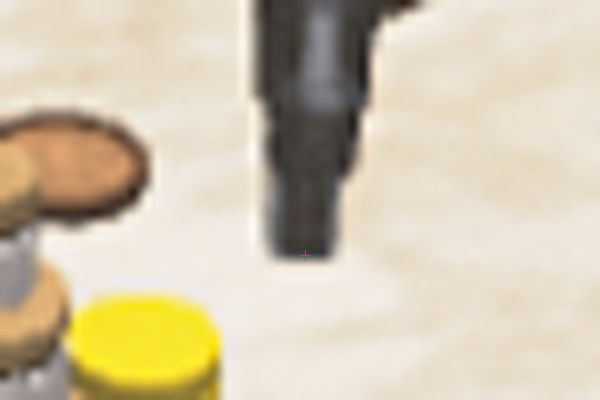

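Request:
send_rows(
  moves=[
    {"linear":[0,0,0.05],"yaw":0},
    {"linear":[0,0,0.05],"yaw":0},
    {"linear":[0,0,0.05],"yaw":0},
    {"linear":[0,0,0],"yaw":0},
    {"linear":[0,0,0],"yaw":0},
    {"linear":[0,0,0],"yaw":0},
    {"linear":[0,0,0],"yaw":0},
    {"linear":[0,0,0],"yaw":0},
    {"linear":[0,0,0],"yaw":0},
    {"linear":[0,0,0],"yaw":0},
  ],
)

```text
time: 16.45
position: [0.4001, 0.0004, -0.0201]
tool_rot: [[0.967, 0.256, 0.0], [0.256, -0.967, -0.0], [0.0, 0.0, -1.0]]
wrist_force: [0.0, 0.3, 0.4]
opening: 0.0
grip_force: 0.0
```

Request:
send_rows(
  moves=[
    {"linear":[0,0,0.05],"yaw":0},
    {"linear":[0,0,0.05],"yaw":0},
    {"linear":[0,0,0.05],"yaw":0},
    {"linear":[0,0,0],"yaw":0},
    {"linear":[0,0,0],"yaw":0},
    {"linear":[0,0,0],"yaw":0},
    {"linear":[0,0,0],"yaw":0},
    {"linear":[0,0,0],"yaw":0},
    {"linear":[0,0,0],"yaw":0},
    {"linear":[0,0,0],"yaw":0},
  ],
)

```text
time: 17.45
position: [0.4001, 0.0004, -0.0216]
tool_rot: [[0.967, 0.256, 0.0], [0.256, -0.967, -0.0], [0.0, 0.0, -1.0]]
wrist_force: [-0.3, 0.3, -0.5]
opening: 0.0003
grip_force: 0.0
```

Request:
send_rows(
  moves=[
    {"linear":[0,0,0.05],"yaw":0},
    {"linear":[0,0,0.05],"yaw":0},
    {"linear":[0,0,0.05],"yaw":0},
    {"linear":[0,0,0.05],"yaw":0},
    {"linear":[0,0,0],"yaw":0},
    {"linear":[0,0,0],"yaw":0},
    {"linear":[0,0,0],"yaw":0},
    {"linear":[0,0,0],"yaw":0},
    {"linear":[0,0,0],"yaw":0},
    {"linear":[0,0,0],"yaw":0},
  ],
)

```text
time: 18.45
position: [0.4002, 0.0004, -0.0219]
tool_rot: [[0.967, 0.256, -0.0], [0.256, -0.967, -0.001], [-0.0, 0.001, -1.0]]
wrist_force: [-5.3, 0.1, 20.6]
opening: -0.0001
grip_force: 10.1
```

Request:
send_rows(
  moves=[
    {"linear":[0,0,0.05],"yaw":0},
    {"linear":[0,0,0.05],"yaw":0},
    {"linear":[0,0,0.05],"yaw":0},
    {"linear":[0,0,0.05],"yaw":0},
    {"linear":[0,0,0],"yaw":0},
    {"linear":[0,0,0],"yaw":0},
    {"linear":[0,0,0],"yaw":0},
    {"linear":[0,0,0],"yaw":0},
    {"linear":[0,0,0],"yaw":0},
    {"linear":[0,0,0],"yaw":0},
  ],
)

```text
time: 19.45
position: [0.4002, 0.0003, -0.022]
tool_rot: [[0.967, 0.256, -0.001], [0.256, -0.967, -0.003], [-0.001, 0.003, -1.0]]
wrist_force: [-10.7, -0.7, 42.5]
opening: -0.0003
grip_force: 21.1
```

Contact comes at reported z = -0.0218, so the true tip is about 22 mm above what is reported. The side camera reads about 8 mm too far in +y, and the top camera agrees with the robot. Going to the small tin now.

Request:
send_rows(
  moves=[
    {"linear":[0,0,-4.5],"yaw":0},
    {"linear":[0,0,-4.5],"yaw":0},
    {"linear":[0,0,-4.5],"yaw":0},
    {"linear":[0,0,-4.5],"yaw":0},
    {"linear":[0,0,-4.5],"yaw":0},
    {"linear":[1.9,-3.7,0],"yaw":0},
    {"linear":[1.9,-3.7,0],"yaw":0},
    {"linear":[1.9,-3.7,0],"yaw":0},
    {"linear":[1.9,-3.7,0],"yaw":0},
    {"linear":[1.9,-3.7,0],"yaw":0},
  ],
  jaw=100,
)

```text
time: 20.45
position: [0.4447, 0.2049, 0.1994]
tool_rot: [[0.967, 0.255, 0.0], [0.255, -0.967, -0.0], [0.0, 0.0, -1.0]]
wrist_force: [1.2, -0.6, 0.2]
opening: 0.0857
grip_force: 0.0
```

Request:
send_rows(
  moves=[
    {"linear":[0,0,2],"yaw":0},
    {"linear":[0,0,2],"yaw":0},
    {"linear":[0,0,1],"yaw":0},
    {"linear":[0,0,0],"yaw":0},
    {"linear":[0,0,0],"yaw":0},
    {"linear":[0,0,0],"yaw":0},
    {"linear":[0,0,0],"yaw":0},
    {"linear":[0,0,0],"yaw":0},
    {"linear":[0,0,0],"yaw":0},
    {"linear":[0,0,0],"yaw":0},
  ],
)

```text
time: 21.45
position: [0.4447, 0.2036, 0.1496]
tool_rot: [[0.967, 0.256, 0.0], [0.256, -0.967, 0.0], [0.0, 0.0, -1.0]]
wrist_force: [0.4, -1.1, 0.9]
opening: 0.0856
grip_force: 0.0
```

```bash
python3 - <<'E'
from h import *
from workcell import ctrl,vision
s=ctrl.state();p=s['position']+[0,0,.0218];print(s['time'],p,s['wrist_force'],s['opening'])
v=vision.snapshot('side');pickle.dump(v,open('side6.pkl','wb'))
c=proj(v,p)[0];x0,y0=int(c[0])-40,int(c[1])-30;sc=10
sub=cv2.resize(v['pixels'][y0:y0+60,x0:x0+80],(800,600),interpolation=cv2.INTER_CUBIC)
u=(c-[x0,y0]+.5)*sc;cv2.drawMarker(sub,tuple(int(k) for k in u),(255,0,255),0,10,1)
u=(proj(v,[.4445,.203,.15])[0]-[x0,y0]+.5)*sc;cv2.drawMarker(sub,tuple(int(k) for k in u),(0,0,255),0,10,1)
print(x0,y0,u)
cv2.imwrite('pics/c7.png',sub[:,:,::-1])
E
```

```text
21.45 [0.4447 0.2036 0.1714] [ 0.4439 -1.1431  0.8982] 0.085640591513211
214 179 [410.0512 377.6847]
```

View pics/c7.png

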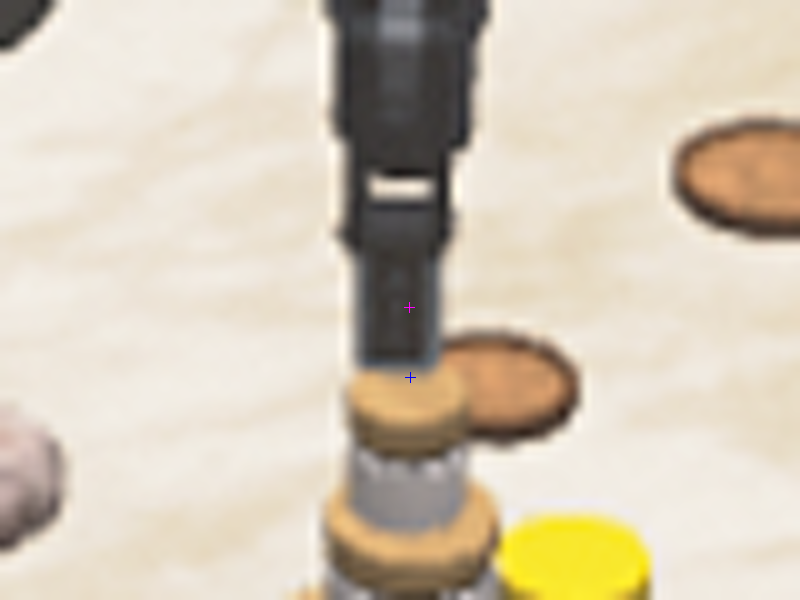

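Request:
send_rows(
  moves=[
    {"linear":[0,0,1],"yaw":0},
    {"linear":[0,0,1],"yaw":0},
    {"linear":[0,0,1],"yaw":0},
    {"linear":[0,0,1],"yaw":0},
    {"linear":[0,0,0.6],"yaw":0},
    {"linear":[0,0,0],"yaw":0},
    {"linear":[0,0,0],"yaw":0},
    {"linear":[0,0,0],"yaw":0},
    {"linear":[0,0,0],"yaw":0},
    {"linear":[0,0,0],"yaw":0},
  ],
)

```text
time: 22.5
position: [0.4449, 0.2037, 0.1038]
tool_rot: [[0.967, 0.256, 0.001], [0.256, -0.967, 0.0], [0.001, 0.0, -1.0]]
wrist_force: [0.2, 0.1, -0.4]
opening: 0.0854
grip_force: 0.0
```

Request:
send_rows(
  moves=[
    {"linear":[0,0,0],"yaw":0},
    {"linear":[0,0,0],"yaw":0},
    {"linear":[0,0,0],"yaw":0},
    {"linear":[0,0,0],"yaw":0},
    {"linear":[0,0,0],"yaw":0},
    {"linear":[0,0,0],"yaw":0},
    {"linear":[0,0,0],"yaw":0},
    {"linear":[0,0,0],"yaw":0},
    {"linear":[0,0,0],"yaw":0},
    {"linear":[0,0,0],"yaw":0},
  ],
  jaw=0,
  force=25,
)

```text
time: 23.5
position: [0.4447, 0.2037, 0.1035]
tool_rot: [[0.967, 0.256, 0.0], [0.256, -0.967, 0.0], [0.0, -0.0, -1.0]]
wrist_force: [-0.1, 0.5, 0.0]
opening: 0.0307
grip_force: 26.7
```

Request:
send_rows(
  moves=[
    {"linear":[0,0,-2],"yaw":0},
    {"linear":[0,0,-3],"yaw":0},
    {"linear":[-0.27,2.83,0],"yaw":0},
    {"linear":[-0.27,2.83,0],"yaw":0},
    {"linear":[-0.27,2.83,0],"yaw":0},
    {"linear":[-0.27,2.83,0],"yaw":0},
    {"linear":[-0.27,2.83,0],"yaw":0},
    {"linear":[-0.27,2.83,0],"yaw":0},
    {"linear":[-0.27,2.83,0],"yaw":0},
    {"linear":[-0.27,2.83,0],"yaw":0},
  ],
)

```text
time: 24.5
position: [0.4812, -0.0224, 0.153]
tool_rot: [[0.967, 0.256, -0.001], [0.256, -0.967, -0.001], [-0.001, 0.0, -1.0]]
wrist_force: [0.3, -0.1, -0.5]
opening: 0.0315
grip_force: 26.6
```

Request:
send_rows(
  moves=[
    {"linear":[0,0,3],"yaw":0},
    {"linear":[0,0,3],"yaw":0},
    {"linear":[0,0,3],"yaw":0},
    {"linear":[0,0,2.5],"yaw":0},
    {"linear":[0,0,1],"yaw":0},
    {"linear":[0,0,0],"yaw":0},
    {"linear":[0,0,0],"yaw":0},
    {"linear":[0,0,0],"yaw":0},
    {"linear":[0,0,0],"yaw":0},
    {"linear":[0,0,0],"yaw":0},
  ],
)

```text
time: 25.5
position: [0.4824, -0.0209, 0.0293]
tool_rot: [[0.967, 0.256, 0.002], [0.256, -0.967, -0.0], [0.002, 0.001, -1.0]]
wrist_force: [-0.5, -0.3, 0.0]
opening: 0.0314
grip_force: 26.6
```

```bash
python3 - <<'E'
from h import *
from workcell import ctrl,vision
s=ctrl.state();p=s['position']+[0,0,.0218];print(s['time'],p,s['wrist_force'],s['opening'])
v=vision.snapshot('side');pickle.dump(v,open('side7.pkl','wb'))
o=[]
for w,c in ((v,(276,228)),(v,(252,245))):
    x0,y0=c[0]-25,c[1]-35;sc=8
    o.append(cv2.resize(w['pixels'][y0:y0+60,x0:x0+50],(400,480),interpolation=cv2.INTER_CUBIC))
    print(x0,y0)
cv2.imwrite('pics/c8.png',np.hstack(o)[:,:,::-1]); print(proj(v,[.482,-.0202,.005]))
E
```

```text
25.5 [ 0.4824 -0.0209  0.0511] [-0.4707 -0.293   0.0124] 0.03135575516889557
251 193
227 210
[[263.3189 216.5273]]
```

View pics/c8.png

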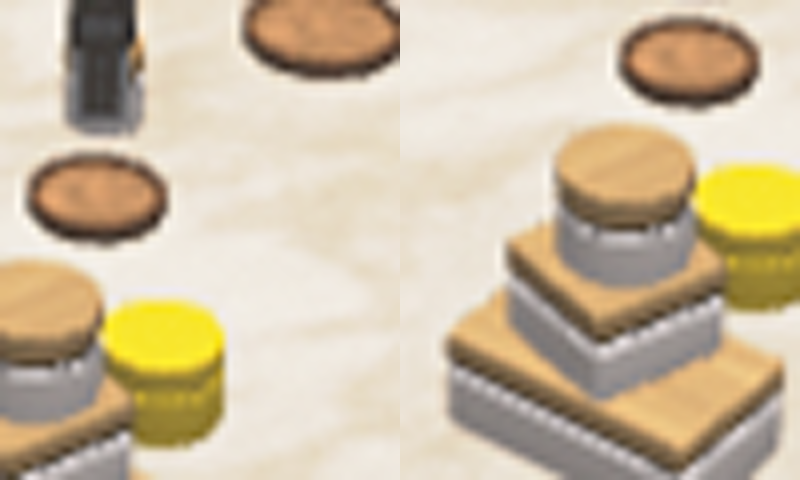

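Request:
send_rows(
  moves=[
    {"linear":[0.24,-0.14,0],"yaw":0},
    {"linear":[0,0,1],"yaw":0},
    {"linear":[0,0,1],"yaw":0},
    {"linear":[0,0,0.8],"yaw":0},
    {"linear":[0,0,0.4],"yaw":0},
    {"linear":[0,0,0.2],"yaw":0},
    {"linear":[0,0,0],"yaw":0},
    {"linear":[0,0,0],"yaw":0},
    {"linear":[0,0,0],"yaw":0},
    {"linear":[0,0,0],"yaw":0},
  ],
)

```text
time: 26.55
position: [0.4828, -0.0188, -0.0056]
tool_rot: [[0.967, 0.256, -0.002], [0.256, -0.967, -0.0], [-0.002, -0.0, -1.0]]
wrist_force: [-3.6, 0.1, 5.6]
opening: 0.0315
grip_force: 27.1
```

Request:
send_rows(
  moves=[
    {"linear":[0,0,0],"yaw":0},
    {"linear":[0,0,0],"yaw":0},
    {"linear":[0,0,0],"yaw":0},
    {"linear":[0,0,0],"yaw":0},
    {"linear":[0,0,0],"yaw":0},
    {"linear":[0,0,0],"yaw":0},
    {"linear":[0,0,-4],"yaw":0},
    {"linear":[0,0,-4],"yaw":0},
    {"linear":[0,0,-4],"yaw":0},
    {"linear":[0,0,-4],"yaw":0},
  ],
  jaw=100,
)

```text
time: 27.55
position: [0.4833, -0.0188, 0.1559]
tool_rot: [[0.967, 0.256, 0.0], [0.256, -0.967, -0.0], [0.0, 0.0, -1.0]]
wrist_force: [0.7, 0.4, -0.2]
opening: 0.0853
grip_force: 0.0
```

```bash
python3 - <<'E'
from h import *
from workcell import ctrl,vision
s=ctrl.state();print(s['time'],s['position'])
v=pickle.load(open('side7.pkl','rb'))
f=lambda x,y:((x-400+.5)/8-.5+227,(y+.5)/8-.5+210-1.5)
print('round',ray(v,f(625,168),.114))
for nm,z,c in(('sq',.078,[(508,242),(600,335),(722,262)]),('obl',.04,[(450,342),(684,462),(780,370)])):
    P=ray(v,[f(*k) for k in c],z)[:,:2]
    print(nm,P,'ctr',(P[0]+P[2])/2,'edges',[np.linalg.norm(P[1]-P[i]) for i in(0,2)],'ang',[np.degrees(np.arctan2(*(P[1]-P[i])[::-1])) for i in(0,2)])
w=vision.snapshot('side');t=vision.snapshot('top');pickle.dump((w,t),open('s8.pkl','wb'))
o=[]
for im,c,k in ((w,(263,222),25),(t,(200,210),25)):
    o.append(cv2.resize(im['pixels'][c[1]-k:c[1]+k,c[0]-k:c[0]+k],(400,400),interpolation=cv2.INTER_CUBIC))
cv2.imwrite('pics/c9.png',np.hstack(o)[:,:,::-1])
E
```

```text
27.55 [ 0.4833 -0.0188  0.1559]
round [[0.4421 0.2076 0.114 ]]
sq [[0.4811 0.2105]
 [0.4371 0.2494]
 [0.4108 0.1993]] ctr [0.446  0.2049] edges [np.float64(0.05873599285723386), np.float64(0.05655985179338406)] ang [np.float64(138.56119845329872), np.float64(62.35720435935628)]
obl [[0.4983 0.2205]
 [0.4062 0.2567]
 [0.3894 0.2009]] ctr [0.4438 0.2107] edges [np.float64(0.09897428809997598), np.float64(0.05832084136542999)] ang [np.float64(158.51664544496816), np.float64(73.17151555369499)]
```

View pics/c9.png

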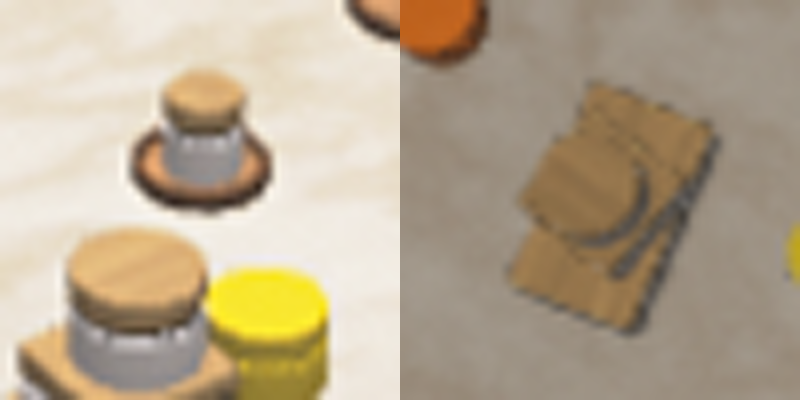

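```bash
python3 - <<'E'
from h import *
w,t=pickle.load(open('s8.pkl','rb'))
f=lambda x,y:((x-400+.5)/8-.5+175,(y+.5)/8-.5+185)
print('round',ray(t,f(585,190),.114))
P=ray(t,[f(*k) for k in[(597,82),(717,132),(637,329),(510,276)]],.04)[:,:2]
print('obl',P,P.mean(0),[np.degrees(np.arctan2(*(P[i]-P[j])[::-1])) for i,j in((1,2),(0,3),(0,1),(3,2))],[np.linalg.norm(P[i]-P[(i+1)%4]) for i in range(4)])
hsv=cv2.cvtColor(t['pixels'],cv2.COLOR_RGB2HSV)
m=((hsv[...,0]>20)&(hsv[...,0]<35)&(hsv[...,1]>200)).astype(np.uint8);mm=cv2.moments(m)
print('yellow',ray(t,(mm['m10']/mm['m00'],mm['m01']/mm['m00']),.033))
E
```

```text
round [[0.4385 0.2057 0.114 ]]
obl [[0.5    0.2151]
 [0.4775 0.1596]
 [0.3874 0.1922]
 [0.4106 0.2502]] [0.4439 0.2043] [np.float64(-19.88611414301273), np.float64(-21.456913295564522), np.float64(67.94594920692582), np.float64(68.22722836169646)] [np.float64(0.05990140600898086), np.float64(0.09574276812781807), np.float64(0.06252362117449561), np.float64(0.09598639508035614)]
yellow [[0.4177 0.1036 0.033 ]]
```

Request:
send_rows(
  moves=[
    {"linear":[0.21,-2.85,0],"yaw":0},
    {"linear":[0.21,-2.85,0],"yaw":0},
    {"linear":[0.21,-2.85,0],"yaw":0},
    {"linear":[0.21,-2.85,0],"yaw":0},
    {"linear":[0.21,-2.85,0],"yaw":0},
    {"linear":[0.21,-2.85,0],"yaw":0},
    {"linear":[0.21,-2.85,0],"yaw":0},
    {"linear":[0.21,-2.85,0],"yaw":0},
    {"linear":[0,0,1],"yaw":0},
    {"linear":[0,0,1],"yaw":0},
  ],
)

```text
time: 28.65
position: [0.4411, 0.2063, 0.1335]
tool_rot: [[0.966, 0.258, -0.0], [0.258, -0.966, -0.0], [-0.0, 0.0, -1.0]]
wrist_force: [0.6, 0.1, 0.3]
opening: 0.0854
grip_force: 0.0
```

Request:
send_rows(
  moves=[
    {"linear":[0,0,1],"yaw":0},
    {"linear":[0,0,1],"yaw":0},
    {"linear":[0,0,1],"yaw":0},
    {"linear":[0,0,1],"yaw":0},
    {"linear":[0,0,1],"yaw":0},
    {"linear":[0,0,1],"yaw":0},
    {"linear":[0,0,0.9],"yaw":0},
    {"linear":[0,0,0],"yaw":0},
    {"linear":[0,0,0],"yaw":0},
    {"linear":[0,0,0],"yaw":0},
  ],
)

```text
time: 29.65
position: [0.4419, 0.2062, 0.0658]
tool_rot: [[0.967, 0.256, 0.001], [0.256, -0.967, 0.0], [0.001, -0.0, -1.0]]
wrist_force: [0.3, 0.2, 0.6]
opening: 0.0855
grip_force: 0.0
```

Request:
send_rows(
  moves=[
    {"linear":[0,0,0],"yaw":0},
    {"linear":[0,0,0],"yaw":0},
    {"linear":[0,0,0],"yaw":0},
    {"linear":[0,0,0],"yaw":0},
    {"linear":[0,0,0],"yaw":0},
    {"linear":[0,0,0],"yaw":0},
    {"linear":[0,0,0],"yaw":0},
    {"linear":[0,0,0],"yaw":0},
    {"linear":[0,0,0],"yaw":0},
    {"linear":[0,0,0],"yaw":0},
  ],
  jaw=0,
)

```text
time: 30.65
position: [0.4419, 0.2062, 0.0658]
tool_rot: [[0.967, 0.256, 0.001], [0.256, -0.967, 0.0], [0.001, -0.0, -1.0]]
wrist_force: [0.3, 0.1, 4.8]
opening: 0.0453
grip_force: 26.2
```

Request:
send_rows(
  moves=[
    {"linear":[0,0,-2],"yaw":0},
    {"linear":[0,0,-3],"yaw":0},
    {"linear":[-1.4,4.58,0],"yaw":0},
    {"linear":[-1.4,4.58,0],"yaw":0},
    {"linear":[-1.4,4.58,0],"yaw":0},
    {"linear":[-1.4,4.58,0],"yaw":0},
    {"linear":[-1.4,4.58,0],"yaw":0},
    {"linear":[-1.4,4.58,0],"yaw":0},
    {"linear":[-1.4,4.58,0],"yaw":0},
    {"linear":[-1.4,4.58,0],"yaw":0},
  ],
)

```text
time: 31.65
position: [0.4253, -0.1787, 0.1144]
tool_rot: [[0.967, 0.256, -0.002], [0.256, -0.967, 0.001], [-0.002, -0.001, -1.0]]
wrist_force: [0.9, -0.0, -1.0]
opening: 0.0452
grip_force: 26.0
```

Request:
send_rows(
  moves=[
    {"linear":[0,0,2],"yaw":0},
    {"linear":[0,0,2],"yaw":0},
    {"linear":[0,0,2],"yaw":0},
    {"linear":[0,0,2],"yaw":0},
    {"linear":[0,0,1],"yaw":0},
    {"linear":[0,0,0],"yaw":0},
    {"linear":[0,0,0],"yaw":0},
    {"linear":[0,0,0],"yaw":0},
    {"linear":[0,0,0],"yaw":0},
    {"linear":[0,0,0],"yaw":0},
  ],
)

```text
time: 32.65
position: [0.4276, -0.1773, 0.0261]
tool_rot: [[0.967, 0.256, 0.001], [0.256, -0.967, -0.001], [0.001, 0.001, -1.0]]
wrist_force: [0.2, -0.2, -0.9]
opening: 0.0449
grip_force: 26.1
```

```bash
python3 - <<'E'
from h import *
from workcell import ctrl,vision
s=ctrl.state();print(s['time'],s['position'],s['opening'])
w=vision.snapshot('side');pickle.dump(w,open('s9.pkl','wb'))
o=[]
for im,c,k in ((w,(291,190),25),(w,(250,250),25)):
    o.append(cv2.resize(im['pixels'][c[1]-k:c[1]+k,c[0]-k:c[0]+k],(400,400),interpolation=cv2.INTER_CUBIC))
cv2.imwrite('pics/c10.png',np.hstack(o)[:,:,::-1])
E
```

```text
32.65 [ 0.4276 -0.1773  0.0261] 0.04494932292133705
```

View pics/c10.png

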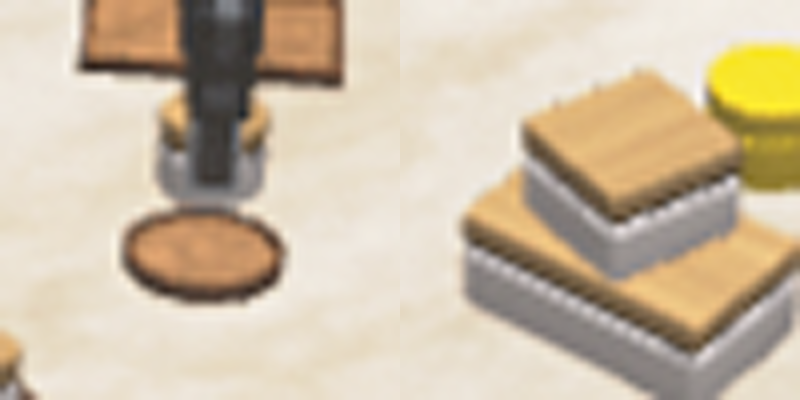

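Request:
send_rows(
  moves=[
    {"linear":[0.3,-0.18,0],"yaw":0},
    {"linear":[0,0,1],"yaw":0},
    {"linear":[0,0,1],"yaw":0},
    {"linear":[0,0,0.7],"yaw":0},
    {"linear":[0,0,0.4],"yaw":0},
    {"linear":[0,0,0.2],"yaw":0},
    {"linear":[0,0,0],"yaw":0},
    {"linear":[0,0,0],"yaw":0},
    {"linear":[0,0,0],"yaw":0},
    {"linear":[0,0,0],"yaw":0},
  ],
)

```text
time: 33.7
position: [0.4284, -0.1741, -0.0072]
tool_rot: [[0.967, 0.256, -0.002], [0.256, -0.967, 0.0], [-0.002, -0.001, -1.0]]
wrist_force: [-3.2, 1.5, 7.3]
opening: 0.0452
grip_force: 26.8
```

Request:
send_rows(
  moves=[
    {"linear":[0,0,0],"yaw":0},
    {"linear":[0,0,0],"yaw":0},
    {"linear":[0,0,0],"yaw":0},
    {"linear":[0,0,0],"yaw":0},
    {"linear":[0,0,0],"yaw":0},
    {"linear":[0,0,0],"yaw":0},
    {"linear":[0,0,-4],"yaw":0},
    {"linear":[0,0,-4],"yaw":0},
    {"linear":[0,0,-4],"yaw":0},
    {"linear":[0,0,-4],"yaw":0},
  ],
  jaw=100,
)

```text
time: 34.7
position: [0.4292, -0.1743, 0.1539]
tool_rot: [[0.967, 0.256, -0.0], [0.256, -0.967, 0.0], [-0.0, -0.0, -1.0]]
wrist_force: [0.1, -0.4, -0.5]
opening: 0.0852
grip_force: 0.0
```

```bash
python3 - <<'E'
from h import *
from workcell import ctrl,vision
s=ctrl.state();print(s['time'],s['position'])
w=vision.snapshot('side');t=vision.snapshot('top');pickle.dump((w,t),open('s10.pkl','wb'))
v=pickle.load(open('s9.pkl','rb'))
f=lambda x,y:((x-400+.5)/8-.5+225,(y+.5)/8-.5+225-1.5)
P=ray(v,[f(*k) for k in[(525,128),(618,208),(742,150),(645,70)]],.078)[:,:2]
print('sq',P,P.mean(0),[np.linalg.norm(P[i]-P[(i+1)%4]) for i in range(4)],[np.degrees(np.arctan2(*(P[i]-P[(i+1)%4])[::-1])) for i in range(4)])
o=[]
for im,c,k in ((w,(291,190),25),(t,(200,210),25)):
    o.append(cv2.resize(im['pixels'][c[1]-k:c[1]+k,c[0]-k:c[0]+k],(400,400),interpolation=cv2.INTER_CUBIC))
cv2.imwrite('pics/c11.png',np.hstack(o)[:,:,::-1])
E
```

```text
34.7 [ 0.4292 -0.1743  0.1539]
sq [[0.4797 0.2136]
 [0.4376 0.2457]
 [0.4084 0.2032]
 [0.4519 0.1693]] [0.4444 0.2079] [np.float64(0.052948813858493406), np.float64(0.05157266481395655), np.float64(0.055134521012494095), np.float64(0.052315154302010614)] [np.float64(-37.260116589234535), np.float64(55.53691615862151), np.float64(142.12419489284497), np.float64(-122.1066206607379)]
```

View pics/c11.png

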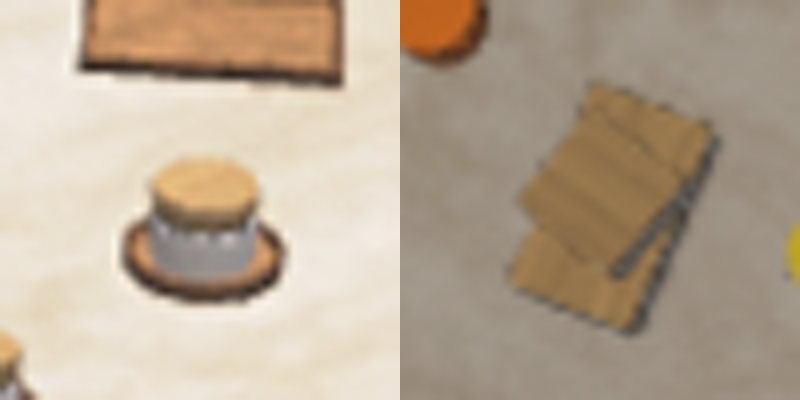

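Request:
send_rows(
  moves=[
    {"linear":[1.4,-4.55,0],"yaw":0},
    {"linear":[1.4,-4.55,0],"yaw":0},
    {"linear":[1.4,-4.55,0],"yaw":0},
    {"linear":[1.4,-4.55,0],"yaw":0},
    {"linear":[1.4,-4.55,0],"yaw":0},
    {"linear":[1.4,-4.55,0],"yaw":0},
    {"linear":[1.4,-4.55,0],"yaw":0},
    {"linear":[1.4,-4.55,0],"yaw":0},
    {"linear":[0,0,0],"yaw":0},
    {"linear":[0,0,0],"yaw":0},
  ],
)

```text
time: 35.8
position: [0.4436, 0.2073, 0.1517]
tool_rot: [[0.966, 0.26, -0.001], [0.26, -0.966, -0.0], [-0.001, -0.0, -1.0]]
wrist_force: [0.5, -1.7, 0.2]
opening: 0.0852
grip_force: 0.0
```

Request:
send_rows(
  moves=[
    {"linear":[0,0,0],"yaw":-6.3},
    {"linear":[0,0,0],"yaw":-6.3},
    {"linear":[0,0,0],"yaw":-6.3},
    {"linear":[0,0,0],"yaw":-6.3},
    {"linear":[0,0,0],"yaw":-6.3},
    {"linear":[0,0,0],"yaw":-6.3},
    {"linear":[0,0,0],"yaw":0},
    {"linear":[0,0,0],"yaw":0},
    {"linear":[0,0,0],"yaw":0},
    {"linear":[0,0,0],"yaw":0},
  ],
)

```text
time: 36.8
position: [0.4446, 0.2056, 0.1523]
tool_rot: [[0.608, 0.794, 0.0], [0.794, -0.608, -0.0], [-0.0, 0.0, -1.0]]
wrist_force: [-0.5, 0.6, 0.3]
opening: 0.0855
grip_force: 0.0
```

Request:
send_rows(
  moves=[
    {"linear":[0,0,2],"yaw":0},
    {"linear":[0,0,2],"yaw":0},
    {"linear":[0,0,2],"yaw":0},
    {"linear":[0,0,2],"yaw":0},
    {"linear":[0,0,2],"yaw":0},
    {"linear":[0,0,1.5],"yaw":0},
    {"linear":[0,0,0.85],"yaw":0},
    {"linear":[0,0,0],"yaw":0},
    {"linear":[0,0,0],"yaw":0},
    {"linear":[0,0,0],"yaw":0},
  ],
)

```text
time: 37.8
position: [0.4454, 0.2065, 0.0298]
tool_rot: [[0.607, 0.795, 0.002], [0.795, -0.607, 0.001], [0.002, 0.001, -1.0]]
wrist_force: [0.7, -0.5, -0.2]
opening: 0.0859
grip_force: 0.0
```

Request:
send_rows(
  moves=[
    {"linear":[0,0,0],"yaw":0},
    {"linear":[0,0,0],"yaw":0},
    {"linear":[0,0,0],"yaw":0},
    {"linear":[0,0,0],"yaw":0},
    {"linear":[0,0,0],"yaw":0},
    {"linear":[0,0,0],"yaw":0},
    {"linear":[0,0,0],"yaw":0},
    {"linear":[0,0,0],"yaw":0},
    {"linear":[0,0,0],"yaw":0},
    {"linear":[0,0,0],"yaw":0},
  ],
  jaw=0,
  force=30,
)

```text
time: 38.8
position: [0.445, 0.2064, 0.0295]
tool_rot: [[0.607, 0.795, 0.001], [0.795, -0.607, 0.0], [0.001, 0.001, -1.0]]
wrist_force: [-0.3, -0.3, 5.3]
opening: 0.0533
grip_force: 33.3
```

Request:
send_rows(
  moves=[
    {"linear":[0,0,-2],"yaw":0},
    {"linear":[0,0,-4],"yaw":0},
    {"linear":[3.58,-1.85,0],"yaw":0},
    {"linear":[3.58,-1.85,0],"yaw":0},
    {"linear":[3.58,-1.85,0],"yaw":0},
    {"linear":[3.58,-1.85,0],"yaw":0},
    {"linear":[3.58,-1.85,0],"yaw":0},
    {"linear":[0,0,0],"yaw":7.75},
    {"linear":[0,0,0],"yaw":7.75},
    {"linear":[0,0,0],"yaw":7.75},
  ],
)

```text
time: 39.8
position: [0.4788, 0.404, 0.087]
tool_rot: [[0.874, 0.487, -0.002], [0.487, -0.874, -0.002], [-0.003, 0.001, -1.0]]
wrist_force: [-0.1, -0.2, -0.7]
opening: 0.0534
grip_force: 32.6
```

Request:
send_rows(
  moves=[
    {"linear":[0,0,2],"yaw":0},
    {"linear":[0,0,1.5],"yaw":0},
    {"linear":[0,0,0],"yaw":0},
    {"linear":[0,0,0],"yaw":0},
    {"linear":[0,0,0],"yaw":0},
    {"linear":[0,0,0],"yaw":0},
    {"linear":[0,0,0],"yaw":0},
    {"linear":[0,0,0],"yaw":0},
    {"linear":[0,0,0],"yaw":0},
    {"linear":[0,0,0],"yaw":0},
  ],
)

```text
time: 40.8
position: [0.4797, 0.4045, 0.054]
tool_rot: [[0.871, 0.491, 0.0], [0.491, -0.871, 0.0], [0.0, 0.0, -1.0]]
wrist_force: [0.1, 0.1, -1.6]
opening: 0.0533
grip_force: 32.6
```

```bash
python3 - <<'E'
from h import *
from workcell import ctrl,vision
s=ctrl.state();print(s['time'],s['position'],s['opening'])
w=vision.snapshot('side');pickle.dump(w,open('s11.pkl','wb'))
o=[]
for im,c,k in ((w,(214,300),30),(w,(250,250),30)):
    o.append(cv2.resize(im['pixels'][c[1]-k:c[1]+k,c[0]-k:c[0]+k],(400,400),interpolation=cv2.INTER_CUBIC))
cv2.imwrite('pics/c12.png',np.hstack(o)[:,:,::-1])
E
```

```text
40.8 [0.4797 0.4045 0.054 ] 0.053310342225157445
```

View pics/c12.png

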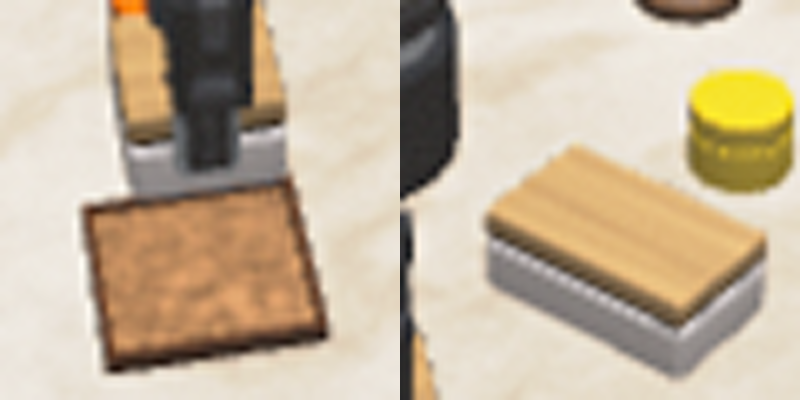

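Request:
send_rows(
  moves=[
    {"linear":[0.1,-0.17,0],"yaw":0},
    {"linear":[0,0,1.5],"yaw":0},
    {"linear":[0,0,1.5],"yaw":0},
    {"linear":[0,0,1.2],"yaw":0},
    {"linear":[0,0,1],"yaw":0},
    {"linear":[0,0,0.5],"yaw":0},
    {"linear":[0,0,0.25],"yaw":0},
    {"linear":[0,0,0],"yaw":0},
    {"linear":[0,0,0],"yaw":0},
    {"linear":[0,0,0],"yaw":0},
  ],
)

```text
time: 41.85
position: [0.4801, 0.4068, -0.0054]
tool_rot: [[0.871, 0.491, 0.001], [0.491, -0.871, 0.001], [0.001, -0.0, -1.0]]
wrist_force: [0.1, 0.5, -1.1]
opening: 0.0532
grip_force: 32.7
```

Request:
send_rows(
  moves=[
    {"linear":[0,0,0],"yaw":0},
    {"linear":[0,0,0],"yaw":0},
    {"linear":[0,0,0],"yaw":0},
    {"linear":[0,0,0],"yaw":0},
    {"linear":[0,0,0],"yaw":0},
    {"linear":[0,0,0],"yaw":0},
    {"linear":[0,0,-4],"yaw":0},
    {"linear":[0,0,-4],"yaw":0},
    {"linear":[0,0,-4],"yaw":0},
    {"linear":[0,0,-4],"yaw":0},
  ],
  jaw=100,
)

```text
time: 42.85
position: [0.4795, 0.4063, 0.156]
tool_rot: [[0.871, 0.491, -0.0], [0.491, -0.871, 0.0], [-0.0, -0.0, -1.0]]
wrist_force: [1.2, 0.5, -0.1]
opening: 0.0854
grip_force: 0.0
```

```bash
python3 - <<'E'
from h import *
from workcell import ctrl,vision
s=ctrl.state();print(s['time'],s['position'])
w=vision.snapshot('side');t=vision.snapshot('top');pickle.dump((w,t),open('s12.pkl','wb'))
v=pickle.load(open('s11.pkl','rb'));k=400/60
f=lambda x,y:((x-400+.5)/k-.5+220,(y+.5)/k-.5+220-1.5)
P=ray(v,[f(*q) for q in[(487,220),(682,310),(767,238),(573,146)]],.04)[:,:2]
print('obl',P.mean(0),[np.linalg.norm(P[i]-P[(i+1)%4]) for i in range(4)],[np.degrees(np.arctan2(*(P[i]-P[(i+1)%4])[::-1])) for i in range(4)])
o=[]
for im,c,k in ((w,(214,300),30),(t,(200,210),25)):
    o.append(cv2.resize(im['pixels'][c[1]-k:c[1]+k,c[0]-k:c[0]+k],(400,400),interpolation=cv2.INTER_CUBIC))
cv2.imwrite('pics/c13.png',np.hstack(o)[:,:,::-1])
E
```

```text
42.85 [0.4795 0.4063 0.156 ]
obl [0.4441 0.2087] [np.float64(0.09530261345365278), np.float64(0.057333778835838796), np.float64(0.09925509501868045), np.float64(0.0612054392158829)] [np.float64(-18.57840265074875), np.float64(70.05115686115064), np.float64(159.20628540761493), np.float64(-106.23081050184321)]
```

View pics/c13.png

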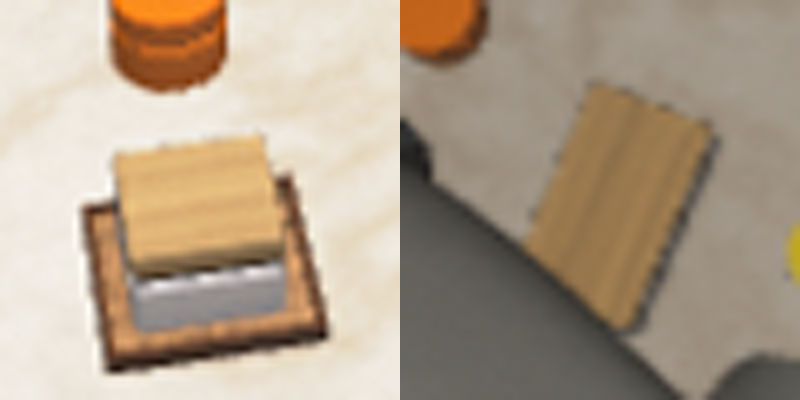

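Request:
send_rows(
  moves=[
    {"linear":[-2.58,3.14,0],"yaw":0},
    {"linear":[-2.58,3.14,0],"yaw":0},
    {"linear":[-2.58,3.14,0],"yaw":0},
    {"linear":[-2.58,3.14,0],"yaw":0},
    {"linear":[-2.58,3.14,0],"yaw":0},
    {"linear":[0,0,0],"yaw":8.3},
    {"linear":[0,0,0],"yaw":8.3},
    {"linear":[0,0,0],"yaw":8.3},
    {"linear":[0,0,0],"yaw":8.3},
    {"linear":[0,0,0],"yaw":8.3},
  ],
)

```text
time: 43.95
position: [0.444, 0.206, 0.1539]
tool_rot: [[0.976, -0.216, -0.001], [-0.216, -0.976, -0.0], [-0.001, 0.001, -1.0]]
wrist_force: [-0.9, -0.1, -0.4]
opening: 0.0853
grip_force: 0.0
```

Request:
send_rows(
  moves=[
    {"linear":[0,0,0],"yaw":8.4},
    {"linear":[0,0,2],"yaw":0},
    {"linear":[0,0,2],"yaw":0},
    {"linear":[0,0,2],"yaw":0},
    {"linear":[0,0,2],"yaw":0},
    {"linear":[0,0,0],"yaw":0},
    {"linear":[0,0,0],"yaw":0},
    {"linear":[0,0,0],"yaw":0},
    {"linear":[0,0,0],"yaw":0},
    {"linear":[0,0,0],"yaw":0},
  ],
)

```text
time: 44.95
position: [0.445, 0.2066, 0.0753]
tool_rot: [[0.937, -0.351, 0.002], [-0.351, -0.937, 0.001], [0.001, -0.001, -1.0]]
wrist_force: [-0.6, 0.4, -0.1]
opening: 0.0853
grip_force: 0.0
```

Request:
send_rows(
  moves=[
    {"linear":[0,0,1.5],"yaw":0},
    {"linear":[0,0,1.5],"yaw":0},
    {"linear":[0,0,1.5],"yaw":0},
    {"linear":[0,0,1.5],"yaw":0},
    {"linear":[0,0,1.5],"yaw":0},
    {"linear":[0,0,0.8],"yaw":0},
    {"linear":[0,0,0.4],"yaw":0},
    {"linear":[0,0,0],"yaw":0},
    {"linear":[0,0,0],"yaw":0},
    {"linear":[0,0,0],"yaw":0},
  ],
)

```text
time: 45.95
position: [0.445, 0.2067, -0.0119]
tool_rot: [[0.937, -0.351, 0.001], [-0.351, -0.937, 0.001], [0.001, -0.001, -1.0]]
wrist_force: [0.2, -0.4, 0.1]
opening: 0.0855
grip_force: 0.0
```

Request:
send_rows(
  moves=[
    {"linear":[0,0,0],"yaw":0},
    {"linear":[0,0,0],"yaw":0},
    {"linear":[0,0,0],"yaw":0},
    {"linear":[0,0,0],"yaw":0},
    {"linear":[0,0,0],"yaw":0},
    {"linear":[0,0,0],"yaw":0},
    {"linear":[0,0,0],"yaw":0},
    {"linear":[0,0,0],"yaw":0},
    {"linear":[0,0,0],"yaw":0},
    {"linear":[0,0,0],"yaw":0},
  ],
  jaw=0,
  force=45,
)

```text
time: 46.95
position: [0.445, 0.2067, -0.012]
tool_rot: [[0.937, -0.35, 0.001], [-0.35, -0.937, 0.001], [0.001, -0.001, -1.0]]
wrist_force: [0.3, 0.3, 4.9]
opening: 0.0593
grip_force: 50.6
```

Request:
send_rows(
  moves=[
    {"linear":[0,0,-3],"yaw":0},
    {"linear":[0,0,-4],"yaw":0},
    {"linear":[0,0,-4],"yaw":0},
    {"linear":[1.76,4.18,0],"yaw":0},
    {"linear":[1.76,4.18,0],"yaw":0},
    {"linear":[1.76,4.18,0],"yaw":0},
    {"linear":[1.76,4.18,0],"yaw":0},
    {"linear":[1.76,4.18,0],"yaw":0},
    {"linear":[1.76,4.18,0],"yaw":0},
    {"linear":[1.76,4.18,0],"yaw":0},
  ],
)

```text
time: 47.95
position: [0.4557, -0.1126, 0.0964]
tool_rot: [[0.937, -0.351, -0.002], [-0.351, -0.937, 0.0], [-0.002, 0.0, -1.0]]
wrist_force: [1.3, 0.1, -2.0]
opening: 0.0594
grip_force: 50.1
```

Request:
send_rows(
  moves=[
    {"linear":[1.76,4.18,0],"yaw":0},
    {"linear":[1.76,4.18,0],"yaw":0},
    {"linear":[1.76,4.18,0],"yaw":0},
    {"linear":[1.76,4.18,0],"yaw":0},
    {"linear":[1.76,4.18,0],"yaw":0},
    {"linear":[1.76,4.18,0],"yaw":0},
    {"linear":[0,0,0],"yaw":-8},
    {"linear":[0,0,0],"yaw":-8},
    {"linear":[0,0,0],"yaw":-8},
    {"linear":[0,0,0],"yaw":-8},
  ],
)

```text
time: 48.95
position: [0.4669, -0.3821, 0.0955]
tool_rot: [[0.979, 0.205, -0.003], [0.205, -0.979, 0.002], [-0.002, -0.003, -1.0]]
wrist_force: [0.5, -0.3, -2.3]
opening: 0.0593
grip_force: 50.1
```

Request:
send_rows(
  moves=[
    {"linear":[0,0,2],"yaw":0},
    {"linear":[0,0,2],"yaw":0},
    {"linear":[0,0,1],"yaw":0},
    {"linear":[0,0,0],"yaw":0},
    {"linear":[0,0,0],"yaw":0},
    {"linear":[0,0,0],"yaw":0},
    {"linear":[0,0,0],"yaw":0},
    {"linear":[0,0,0],"yaw":0},
    {"linear":[0,0,0],"yaw":0},
    {"linear":[0,0,0],"yaw":0},
  ],
)

```text
time: 49.95
position: [0.4682, -0.3829, 0.0476]
tool_rot: [[0.98, 0.199, 0.0], [0.199, -0.98, -0.0], [0.0, 0.0, -1.0]]
wrist_force: [-0.6, -0.9, -2.0]
opening: 0.059
grip_force: 50.1
```

```bash
python3 - <<'E'
from h import *
from workcell import ctrl,vision
s=ctrl.state();print(s['time'],s['position'],s['opening'])
w=vision.snapshot('side');pickle.dump(w,open('s13.pkl','wb'))
cv2.imwrite('pics/c14.png',cv2.resize(w['pixels'][135:195,250:330],(800,600),interpolation=cv2.INTER_CUBIC)[:,:,::-1])
E
```

```text
49.95 [ 0.4682 -0.3829  0.0476] 0.058952421945465
```

I've now viewed 15 pictures, one more than the limit of 14. From here I'll check by numbers only.

Request:
send_rows(
  moves=[
    {"linear":[0.14,-0.17,0],"yaw":0},
    {"linear":[0,0,1.5],"yaw":0},
    {"linear":[0,0,1.5],"yaw":0},
    {"linear":[0,0,1.2],"yaw":0},
    {"linear":[0,0,0.8],"yaw":0},
    {"linear":[0,0,0.35],"yaw":0},
    {"linear":[0,0,0],"yaw":0},
    {"linear":[0,0,0],"yaw":0},
    {"linear":[0,0,0],"yaw":0},
    {"linear":[0,0,0],"yaw":0},
  ],
)

```text
time: 51.0
position: [0.4694, -0.381, -0.0061]
tool_rot: [[0.98, 0.199, 0.0], [0.199, -0.98, -0.0], [0.0, 0.0, -1.0]]
wrist_force: [0.5, 0.3, -1.4]
opening: 0.0594
grip_force: 50.1
```

Request:
send_rows(
  moves=[
    {"linear":[0,0,0.08],"yaw":0},
    {"linear":[0,0,0],"yaw":0},
    {"linear":[0,0,0],"yaw":0},
    {"linear":[0,0,0],"yaw":0},
    {"linear":[0,0,0],"yaw":0},
    {"linear":[0,0,0],"yaw":0},
    {"linear":[0,0,0],"yaw":0},
    {"linear":[0,0,-4],"yaw":0},
    {"linear":[0,0,-4],"yaw":0},
    {"linear":[0,0,-4],"yaw":0},
  ],
  jaw=100,
)

```text
time: 52.0
position: [0.4689, -0.3806, 0.1142]
tool_rot: [[0.98, 0.199, -0.001], [0.199, -0.98, 0.001], [-0.0, -0.001, -1.0]]
wrist_force: [1.2, -0.6, -0.0]
opening: 0.085
grip_force: 0.0
```

Request:
send_rows(
  moves=[
    {"linear":[0,-4,-1.5],"yaw":0},
    {"linear":[0,-4,-1.5],"yaw":0},
    {"linear":[0,-4,-1.5],"yaw":0},
    {"linear":[0,-4,0],"yaw":0},
    {"linear":[0,-4,0],"yaw":0},
    {"linear":[0,-4,0],"yaw":0},
    {"linear":[0,-4,0],"yaw":0},
    {"linear":[0,-4,0],"yaw":0},
    {"linear":[0,0,0],"yaw":0},
    {"linear":[0,0,0],"yaw":0},
  ],
)

```text
time: 53.0
position: [0.4055, -0.0667, 0.1584]
tool_rot: [[0.979, 0.202, 0.001], [0.202, -0.979, -0.001], [0.0, 0.001, -1.0]]
wrist_force: [0.5, -0.0, -0.4]
opening: 0.0856
grip_force: 0.0
```

```bash
python3 - <<'E'
from h import *
from scipy.optimize import minimize
from workcell import ctrl,vision
s=ctrl.state();print(s['time'],s['position'],s['opening'],s['wrist_force'])
V={'side':vision.snapshot('side'),'top':vision.snapshot('top')}
V['side']['cy']+=1.5
# lid segmentation (bright wood, hue) -> centre at lid height
tins={'small':('c',.032,None,.482,-.02,0,.041),'round':('c',.046,None,.428,-.176,0,.041),'square':('r',.054,.054,.48,.405,.51,.043),'oblong':('r',.1,.06,.469,-.381,.2,.045)}
for n,v in V.items():
    hsv=cv2.cvtColor(v['pixels'],cv2.COLOR_RGB2HSV)
    for k,(t,a,b,x,y,th,zt) in tins.items():
        h=hull(v,place(poly(t,a,b),x,y,th),zt-.012,zt)
        m0=np.zeros(hsv.shape[:2],np.uint8);cv2.fillConvexPoly(m0,np.round(h).astype(int),1)
        bx=cv2.dilate(m0,np.ones((9,9)))
        m=(bx>0)&(hsv[...,0]>13)&(hsv[...,0]<24)&(hsv[...,1]>75)
        nl,lab,st,ce=cv2.connectedComponentsWithStats(m.astype(np.uint8));i=1+np.argmax(st[1:,4])
        r=minimize(lambda q:np.sum((cen(hull(v,place(poly(t,a,b),q[0],q[1],th),zt-.012,zt))-ce[i])**2),[x,y],method='Nelder-Mead',options=dict(xatol=1e-4,initial_simplex=[[x,y],[x+.01,y],[x,y+.01]]))
        print(n,k,r.x,'area',st[i,4],'model',cv2.contourArea(h))
E
```

```text
53.0 [ 0.4055 -0.0667  0.1584] 0.08562713282387732 [ 0.4542 -0.0189 -0.4358]
side small [ 0.4841 -0.0234] area 63 model 77.04868324287236
side round [ 0.4306 -0.1804] area 97 model 113.2735767760314
side square [0.4798 0.4068] area 486 model 476.8983744981233
side oblong [ 0.5026 -0.372 ] area 90 model 261.0757921151817
top small [ 0.4804 -0.0178] area 92 model 64.27391488710418
top round [ 0.4223 -0.1905] area 58 model 133.3531292618718
top square [0.4774 0.4015] area 284 model 240.40829834947363
top oblong [ 0.4677 -0.3825] area 531 model 482.6556879861746
```

```bash
python3 -c "
from workcell import ctrl
print(ctrl.close_job())"
```

```text
the job is handed in; nothing more can be done
None
```

I set all four tins in their trays in order and handed the job in; no verdict came back. The oblong's placing was checked only by top-camera position and wrist force, and I viewed 15 pictures, one over the limit of 14.

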